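Unlatch the toolbox, pour in the spacers, load the spool cores and lock up

TASK

Unlatch the aluminium toolbox (slide the keeper aside, then draw the bolt back) and raise its lid well up so that it stays open. Tip the spacers out of the brown mug into the left-hand bay as the robot sees it, put every yellow spool core into the right-hand bay, and stand the empty mug back upright on the board. Then shut the lid and lock it again, bolt home first and then the keeper; leave the hex keys and the fan guard where they are.

Things in the scene. Friction and masses are not known exactly. Their poses are not given: they have to be found in the camera images.
- toolbox: Aluminium toolbox, fixed. Box 160 (its x) by 280 (its y) by 85 mm high, walls and floor 4 mm. Origin: centre of its underside; x points away from the robot to the hinge side, y left, z up. Divider at y = 0, 4 mm thick, 64 mm high; left bay at +y, right bay at -y. In front a solid latch housing carries keeper and bolt: out to x = -150 mm, |y| < 115 mm, 85 mm high.
- left_bay (a point): Centre of the floor of the left-hand bay (134 mm along y, 152 mm along x inside), 1 mm above the floor; axes as the toolbox.
- right_bay (a point): Centre of the floor of the right-hand bay (134 mm along y, 152 mm along x inside), 1 mm above the floor; axes as the toolbox.
- keeper (a joint): First catch: dark steel flat bar lying across behind the bolt. 0 = closed, blocks the bolt; grows to 0.040 m as it slides to the toolbox's +y (left); the bolt is free from about 0.025 m. With the bolt drawn it cannot close. About 1.5 N friction, stays where it is left.
- keeper_knob (a point): Top of the keeper's upright round knob, 14 mm in diameter, 34 mm high (its foot is on the bar, 107 mm over the board). Moves with the keeper.
- bolt (a joint): Second latch: steel bolt whose nose overlaps the lid's front edge by 12 mm. 0 = home, holds the lid down; grows to 0.030 m as it is drawn to the toolbox's -x (towards the robot); the lid is free from about 0.015 m. About 1.5 N friction, stays where it is left. The closed keeper stops it.
- bolt_knob (a point): Top of the bolt's upright round knob, 14 mm in diameter, 34 mm high (foot 107 mm over the board). Moves with the bolt.
- lid (a joint): Lid, hinged on the far rim. 0 = shut, opens upward to 1.65 rad, where it stops. A stiff hinge (0.4 N m): it stays at any angle.
- lid_bar (a point): Middle of the lid's black handle bar: a round bar 10 mm thick, 100 mm long, parallel to the hinge (the toolbox's y), its centre line 35 mm over the lid's 8 mm plate, 20 mm in from the plate's front edge. Moves with the lid.
- lid_hinge (a point): Middle of the lid's hinge line (which runs along the toolbox's y), 85 mm over the board. From it, with the lid shut, the bar's middle lies 142 mm nearer the robot (toolbox -x) and 43 mm higher.
- mug: Small brown glazed mug, standing, spacers in it (they slide out once it is tipped 15 to 25 degrees past level). 75 mm high, outside diameter 52 mm at the foot, 68 mm at the rim, wall 4 mm, 0.18 kg. Origin: centre of its underside, z up through the mouth. A handle on its +y side reaches 59 mm from the axis, 16 to 64 mm up; at the start it points away from the robot.
- mug_rim (a point): Centre of the mug's mouth, 75 mm above its underside.
- spacer0: Aluminium spacer, a cylinder 18 mm in diameter, 20 mm long, 14 g; four to six of them lie in the mug at the start. Origin: centre of one end face, z along its axis to the other end.
- spacer1: Aluminium spacer, a cylinder 18 mm in diameter, 20 mm long, 14 g; four to six of them lie in the mug at the start. Origin: centre of one end face, z along its axis to the other end.
- spacer2: Aluminium spacer, a cylinder 18 mm in diameter, 20 mm long, 14 g; four to six of them lie in the mug at the start. Origin: centre of one end face, z along its axis to the other end.
- spacer3: Aluminium spacer, a cylinder 18 mm in diameter, 20 mm long, 14 g; four to six of them lie in the mug at the start. Origin: centre of one end face, z along its axis to the other end.
- spacer4: Aluminium spacer, a cylinder 18 mm in diameter, 20 mm long, 14 g; four to six of them lie in the mug at the start. Origin: centre of one end face, z along its axis to the other end.
- spacer5: Aluminium spacer, a cylinder 18 mm in diameter, 20 mm long, 14 g; four to six of them lie in the mug at the start. Origin: centre of one end face, z along its axis to the other end.
- spool0: Yellow plastic spool core: a cylinder 40 mm in diameter, 65 mm long, with 10 mm high lips of 44 mm diameter at both ends; 70 g; stands on end on the board; one to three of them. Origin: centre of one end face, z along its axis to the other end.
- spool1: Yellow plastic spool core: a cylinder 40 mm in diameter, 65 mm long, with 10 mm high lips of 44 mm diameter at both ends; 70 g; stands on end on the board; one to three of them. Origin: centre of one end face, z along its axis to the other end.
- spool2: Yellow plastic spool core: a cylinder 40 mm in diameter, 65 mm long, with 10 mm high lips of 44 mm diameter at both ends; 70 g; stands on end on the board; one to three of them. Origin: centre of one end face, z along its axis to the other end.
- hexkey_long: Bystander: steel hex key 150 mm long, 8 mm thick, flat on the board; origin at the middle of its long arm.
- hexkey_short: Bystander: steel hex key 100 mm long, 8 mm thick, flat on the board; origin at the middle of its long arm.
- fan_guard: Bystander: black plastic fan guard ring, 142 mm across, 8 mm thick, flat on the board; origin: centre of its underside.
There are look-alikes about, which are no part of the job. What is shaped like the spool0 but black, blue or purple is not meant.

How it is judged:
By the outcome, as a careful person would: the job done as asked, in the order asked, and still so for the second after the job is handed in, with the robot touching nothing.
Of spacer3, spacer4, spacer5 only 1 to 3 are there at a start; the rules pass over those that are not, and their reading is None.
Of spool0, spool1, spool2 only 1 to 3 are there at a start; the rules pass over those that are not, and their reading is None.
At some moment in a run one of spool0, spool1, spool2 may be knocked a few centimetres aside while the robot is not near it.
It also fails if it takes over 210 s, if anything falls off the work surface, if the arm or the gripper's body presses on something with over 40 N, if the wrist force passes 120 N, or if a joint passes its speed limit or range.

ROBOT

A 6-joint arm with a two-finger parallel gripper is mounted at the origin on the work surface. World frame = base frame: x ahead of the robot, y to its left, z up, the work surface at z = 0. Lengths are in mm, angles in rad, forces in N, time in s.
With the tool pointing down it reaches from about 300 to 775 mm from the base axis. Payload 14.6 kg.
Tool frame: the origin (TCP) lies on the centre line of the jaws, within the pads' length; the fingertips stand manip.finger_overhang ahead of it and the grasp point (between the pads) lies 11 mm behind it (manip.finger_overhang is the distance from the TCP to the fingertips, in mm); y points along the fingers, x is the direction in which the jaws open and shut, and the axes are right-handed (so a half turn about y gives the same grasp; the last joint's range is limited). The gripper opens to 94 mm and grips with 3 to 60 N. Pads are 16 mm wide; open, the fingers measure 119 mm over their backs; the gripper's body (75 mm by 177 mm) begins 78 mm behind the grasp point.
Start: joints at [1.139, 0.3, 1.521, -0, 1.321, -0.067], TCP at [196.216, 513.798, 213.446] pointing down, gripper open.
Joint ranges: [-3.03, 3.03], [-0.79, 2.21], [0.23, 2.52], [-1.04, 4.18], [0, 3.07], [-2.55, 2.55]. Speed limits (rad/s): [2.22, 2.22, 2.57, 3.14, 3.14, 3.14].

INTERFACE

Orientations are given as [roll, pitch, yaw] about the fixed x, y, z axes, in that order (R = Rz(yaw) Ry(pitch) Rx(roll)).
In Python, from cell import monitor, viewer, ticket, manip gives the robot as it stands.
- The arm moves only by the shell command python3 -m jog 'ROWS' [FORCE]. ROWS is JSON, a list of rows, each an object of numbers: "grip": the finger opening in cm, from 0 to 9.4; "dx", "dy", "dz": the shift along the tool's x, y, z in cm; "spin": the turn about the tool's y in degrees. In form: [{"grip": .., "dx": .., "dy": .., "dz": .., "spin": ..}, ...]. A call has 1 to 20 rows; each row is the pose to reach, as a shift and turn from the pose commanded when the call began, along the tool's axes at that moment; what a row does not reach only later rows make up. A row lasts 1/8 s, in which the tool goes at most 62.5 mm and 10.7 degrees, less where a joint would pass 70% of its speed; a pose out of reach is approached as far as the arm can. A call with a gripper value outside its range is refused whole. The fingers move at their own pace and stop on an object; FORCE is the grip in N (left out, the last holds). Time passes only in rows, so rows that repeat a pose let the fingers close. It gives the time, the measured TCP pose, the force and the opening at its end, in the units of the state.
- monitor.read_state(): the state, without advancing time (a new reading comes with each control period).
- viewer.camera(name): name is "side" or "top"; returns a dict with "color" (384x512x3 uint8, red, green, blue), "vertical_fov" (degrees; the focal length in pixels is half the picture's height over the tangent of half this angle, whatever the lens; pixels are square), "cx", "cy" (the principal point, pixels), "rvec" (rotation vector, rad) and "tvec" (3), from world to camera coordinates, as OpenCV has them. Camera axes: x right, y down, z forward; pixel columns grow to the right and rows downward; lengths in mm; the calibration is good to about 2 mm. A picture is of the moment at which its call begins. There is no depth.
- ticket.sign_off(): hands the job in, once; it reports no verdict.
The state is a dict: "clock": time; "joints": joint angles; "qd": joint speeds; "effort": joint torques, N m; "eef_pos": TCP position; "eef_rot": TCP orientation; "wrist_force": force on the tool from outside, world axes, zero at the start; "moment": the same for the moment, N m; "finger_gap": finger opening in mm.
Only numpy, scipy, OpenCV 4.12 (cv2) and the standard library are available. Lean on these libraries where they do the work, as an engineer would, in place of code of your own. Each camera call takes 0.05 s, during which the arm holds its last target. There are 200 camera calls.

## Working session

There is one attempt and no reset: what is moved stays moved. The work goes in short steps, Python scripts to look and compute and a shell command to move; the robot and the scene stay as the last step left them, time stands still between calls to the robot, and variables do not carry over. Pictures are saved under pics/ and viewed, about 12 in all and at most 16, crops included, and the job is handed in when it is done.

```bash
ls; mkdir -p pics; cat > h.py <<'E'
import numpy as np, cv2
from scipy.spatial.transform import Rotation as R
from cell import monitor, viewer, ticket, manip
def cam(n):
    c=viewer.camera(n); h,w=c["color"].shape[:2]
    f=h/2/np.tan(np.radians(c["vertical_fov"])/2)
    c["K"]=np.array([[f,0,c["cx"]],[0,f,c["cy"]],[0,0,1]]); c["R"]=cv2.Rodrigues(np.array(c["rvec"],float))[0]; c["t"]=np.array(c["tvec"],float).ravel()
    c["C"]=-c["R"].T@c["t"]; return c
def ray(c,u,v):
    d=c["R"].T@np.linalg.inv(c["K"])@np.array([u,v,1.]); return d/np.linalg.norm(d)
def onz(c,u,v,z):
    d=ray(c,u,v); return c["C"]+d*(z-c["C"][2])/d[2]
def proj(c,p):
    q=c["K"]@(c["R"]@np.array(p,float)+c["t"]); return q[:2]/q[2]
def tri(c1,p1,c2,p2):
    A=[];b=[]
    for c,p in((c1,p1),(c2,p2)):
        d=ray(c,*p); M=np.eye(3)-np.outer(d,d); A.append(M); b.append(M@c["C"])
    return np.linalg.lstsq(np.vstack(A),np.hstack(b),rcond=None)[0]
def save(c,name,box=None,s=1):
    im=c["color"][...,::-1]
    if box: im=im[box[1]:box[3],box[0]:box[2]]
    cv2.imwrite("pics/"+name,cv2.resize(im,None,fx=s,fy=s,interpolation=cv2.INTER_CUBIC))
def tool():
    s=monitor.read_state(); return np.array(s["eef_pos"]),R.from_euler("xyz",s["eef_rot"]).as_matrix()
def st():
    s=monitor.read_state(); p,M=tool()
    print("t",round(s["clock"],2),"p",p.round(1),"rot",np.round(s["eef_rot"],3),"F",np.round(s["wrist_force"],1),"gap",round(s["finger_gap"],1),"q",np.round(s["joints"],2))
    print("tool axes cols\n",M.round(3))
E
python3 - <<'E'
from h import *
st(); print(manip.finger_overhang,[x for x in dir(manip) if x[0]!='_'],[x for x in dir(monitor) if x[0]!='_'])
for n in("top","side"):
    c=cam(n); save(c,n+"0.png",s=1.5); print(n,c["vertical_fov"],c["cx"],c["cy"],c["C"].round(),ray(c,256,192).round(2), c.get("dist"),c.keys())
E
```

```text
pics
t 0.0 p [196.1 513.6 212.9] rot [-1.571e+00  1.000e-03  1.206e+00] F [-1.2  0.4  0.2] gap 93.9 q [ 1.14  0.3   1.52  0.    1.32 -0.07]
tool axes cols
 [[ 0.357 -0.    -0.934]
 [ 0.934 -0.001  0.357]
 [-0.001 -1.     0.   ]]
8.0 ['Unreachable', 'finger_overhang'] ['read_state']
top 54.47146294511606 245.77614402985446 193.65098376690486 [ 436.   -5. 1137.] [ 0.09 -0.02 -1.  ] None dict_keys(['color', 'vertical_fov', 'cx', 'cy', 'rvec', 'tvec', 'K', 'R', 't', 'C'])
side 53.73475068859103 252.63754140029098 196.29404825608734 [  30. 1001.  780.] [ 0.37 -0.79 -0.5 ] None dict_keys(['color', 'vertical_fov', 'cx', 'cy', 'rvec', 'tvec', 'K', 'R', 't', 'C'])
```

View pics/top0.png

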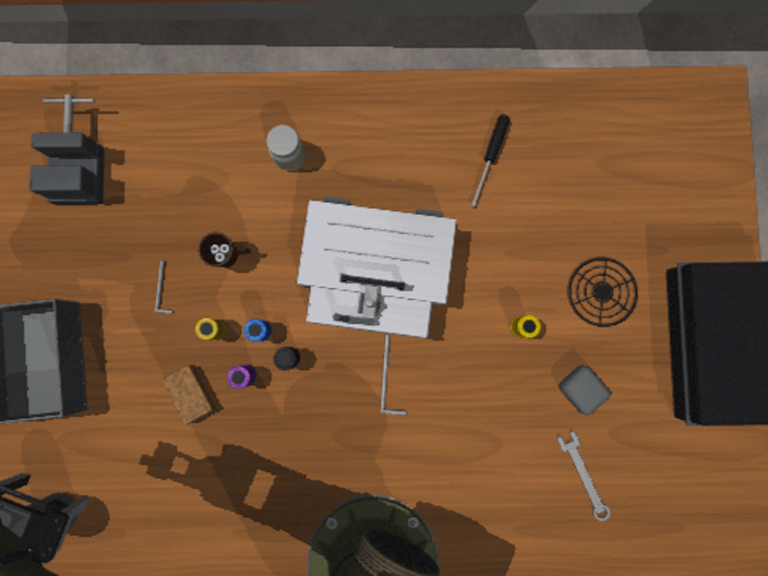

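View pics/side0.png

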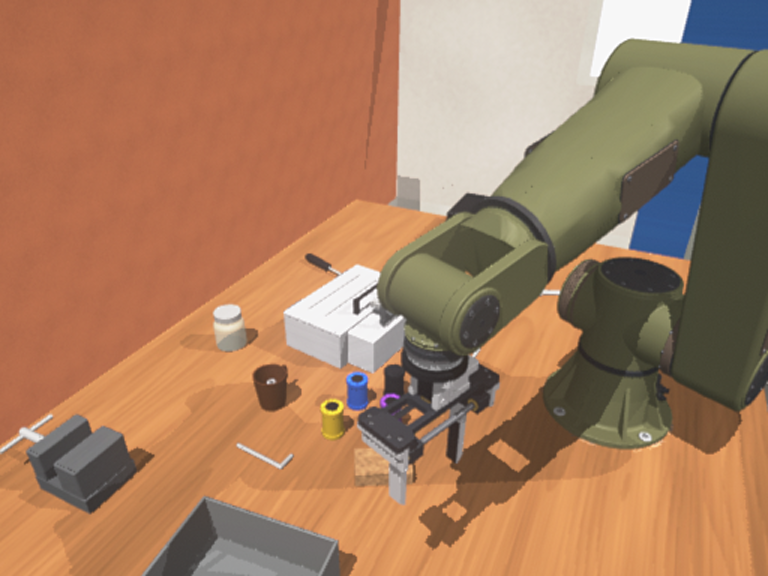

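The top view shows the toolbox (yaw is slightly clockwise, lid about (298..456, 201..303) at 1.5x). The mug is at (218,250), the yellow spools at (208,329) and (527,327), and the look-alikes are black, blue and purple. Next I'll zoom in.

```bash
python3 - <<'E'
from h import *
c=cam("top"); save(c,"crop1.png",(125,125,310,255),4.3)
im=c["color"]; hsv=cv2.cvtColor(im,cv2.COLOR_RGB2HSV)
m=cv2.inRange(hsv,(22,150,90),(35,255,255)); n,l,s,ce=cv2.connectedComponentsWithStats(m)
for i in range(1,n):
    if s[i,4]>30: print("yellow",s[i],ce[i],onz(c,*ce[i],65).round(1))
for n,p,z in (("lidFL",(298,284),93),("lidBL",(310,201),93),("lidBR",(456,218),93),("lidFR",(443,303),93),("hFL",(306,322),85),("hFR",(428,337),85)): print(n,onz(c,p[0]/1.5,p[1]/1.5,z).round(1))
E
```

```text
yellow [340 210  21  15 186] [349.68817204 217.38172043] [ 455.8 -295.8   65. ]
yellow [130 212  15  15 113] [137.50442478 218.80530973] [459.2 312.7  65. ]
lidFL [539.2 133.1  93. ]
lidBL [697.3 110.1  93. ]
lidBR [ 660.8 -166.1   93. ]
lidFR [ 500.1 -137.8   93. ]
hFL [468.1 119.2  85. ]
hFR [ 437.2 -109.2   85. ]
```

View pics/crop1.png

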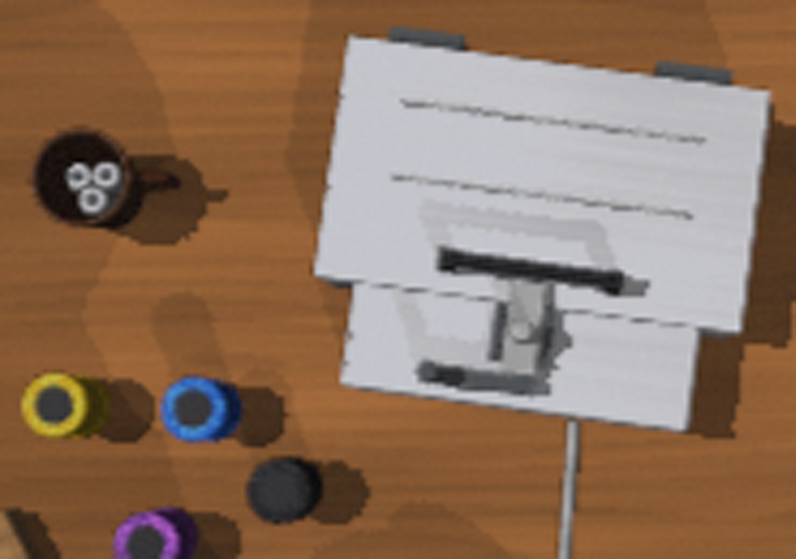

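The crop shows the mug rim at (85,178) with three visible spacers. Its handle points right at (170,180), and the knobs are on the housing. I'll move the arm clear of the side view, aligned with the box.

```bash
python3 -m jog '[{"grip":4,"dx":-2,"dy":-5,"dz":-1,"spin":-5},{"grip":4,"dx":-6,"dy":-10,"dz":-4,"spin":-13},{"grip":4,"dx":-64,"dy":-15,"dz":-46,"spin":-13.2},{"grip":4,"dx":-64,"dy":-15,"dz":-46,"spin":-13.2},{"grip":4,"dx":-64,"dy":-15,"dz":-46,"spin":-13.2},{"grip":4,"dx":-64,"dy":-15,"dz":-46,"spin":-13.2},{"grip":4,"dx":-64,"dy":-15,"dz":-46,"spin":-13.2},{"grip":4,"dx":-64,"dy":-15,"dz":-46,"spin":-13.2},{"grip":4,"dx":-64,"dy":-15,"dz":-46,"spin":-13.2},{"grip":4,"dx":-64,"dy":-15,"dz":-46,"spin":-13.2},{"grip":4,"dx":-64,"dy":-15,"dz":-46,"spin":-13.2},{"grip":4,"dx":-64,"dy":-15,"dz":-46,"spin":-13.2},{"grip":4,"dx":-64,"dy":-15,"dz":-46,"spin":-13.2},{"grip":4,"dx":-64,"dy":-15,"dz":-46,"spin":-13.2},{"grip":4,"dx":-64,"dy":-15,"dz":-46,"spin":-13.2},{"grip":4,"dx":-64,"dy":-15,"dz":-46,"spin":-13.2}]' 20
python3 - <<'E'
from h import *
st()
c=cam("top"); d=cam("side")
a=cv2.resize(c["color"][175:220,205:285],None,fx=10,fy=10,interpolation=cv2.INTER_CUBIC)[:450,:800]
p=proj(d,(500,0,120)).round().astype(int); print("side box at",p)
b=cv2.resize(d["color"][p[1]-20:p[1]+9,p[0]-40:p[0]+40],None,fx=5,fy=5,interpolation=cv2.INTER_CUBIC)
q=proj(d,(565,300,40)).round().astype(int); print("side mug at",q)
m=cv2.resize(d["color"][q[1]-14:q[1]+15,q[0]-40:q[0]+40],None,fx=5,fy=5,interpolation=cv2.INTER_CUBIC)
cv2.imwrite("pics/mix2.png",np.vstack([a,np.hstack([b,m])])[...,::-1])
E
```

```text
clock: 2.15
eef_pos: [397.5, -247.7, 363.3]
eef_rot: [-1.57, -0.0, 1.436]
wrist_force: [0.9, -0.3, 0.0]
finger_gap: 39.8
t 2.15 p [ 397.5 -247.7  363.3] rot [-1.57  -0.     1.436] F [ 0.9 -0.3  0. ] gap 39.8 q [-0.64  0.04  1.48  0.    1.62 -2.07]
tool axes cols
 [[ 0.134 -0.    -0.991]
 [ 0.991  0.     0.134]
 [ 0.    -1.     0.   ]]
side box at [256 199]
side mug at [192 264]
```

View pics/mix2.png

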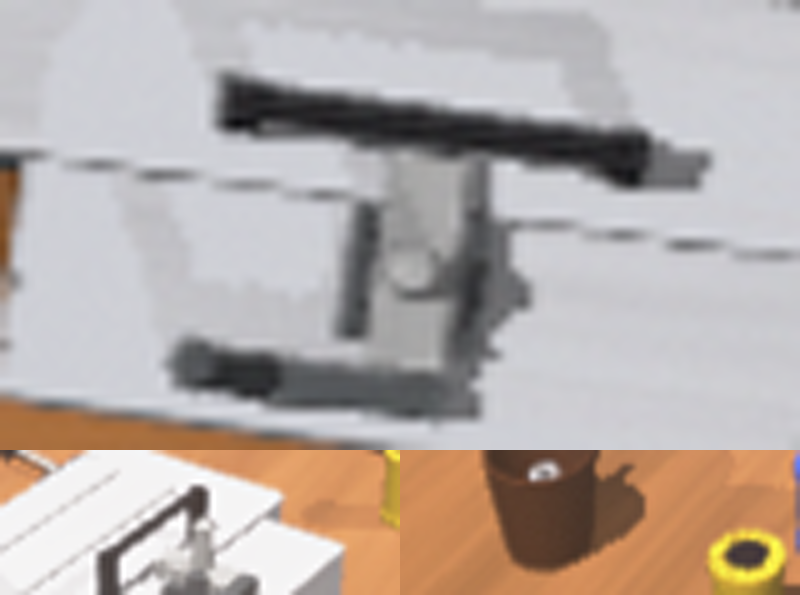

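```bash
cat >> h.py <<'E'
def delta(w):
    p,M=tool(); print("target",np.round(w,1),"cm",(M.T@(np.array(w,float)-p)/10).round(2))
E
python3 - <<'E'
from h import *
c=cam("top")
f=lambda u,v:(205+u/10,175+v/10)
b=onz(c,*f(412,268),141);k=onz(c,*f(192,362),141)
e1=onz(c,*f(225,98),130);e2=onz(c,*f(645,160),130)
print("bolt",b,"keeper",k,"bar",(e1+e2)/2,np.linalg.norm(e1-e2),np.degrees(np.arctan2(*(e1-e2)[:2])))
a=np.radians(7.7); X=np.array([np.cos(a),-np.sin(a),0]);Y=np.array([np.sin(a),np.cos(a),0])
O=np.array([600,-15,0])
for n,p in(("bolt",b),("keeper",k),("bar",(e1+e2)/2)): print(n,((p-O)@X).round(1),((p-O)@Y).round(1))
delta([k[0],k[1],200]);delta([k[0],k[1],120])
g=lambda u,v:(125+u/4.3,125+v/4.3)
print("mug L R T",[onz(c,*g(*q),75).round(1) for q in((34,178),(131,180),(82,128),(85,227))],"handle end",onz(c,*g(180,182),60).round(1))
E
```

```text
bolt [ 4.99333690e+02 -3.81957582e-01  1.41000000e+02] keeper [474.93825698  58.64763406 141.        ] bar [537.73227497  -6.97361759 130.        ] 115.15520589301255 9.173892227127007
bolt -101.7 1.0
keeper -133.8 56.2
bar -62.8 -0.4
target [474.9  58.6 200. ] cm [31.36 16.37 -3.59]
target [474.9  58.6 120. ] cm [31.36 24.37 -3.59]
mug L R T [array([609.8, 325. ,  75. ]), array([607.6, 259.9,  75. ]), array([643.3, 293.1,  75. ]), array([576.3, 290.4,  75. ])] handle end [608.2 230.3  60. ]
```

```bash
python3 -m jog '[{"grip":4,"dx":31.3,"dy":16,"dz":-3.6},{"grip":4,"dx":31.3,"dy":16,"dz":-3.6},{"grip":4,"dx":31.3,"dy":16,"dz":-3.6},{"grip":4,"dx":31.3,"dy":16,"dz":-3.6},{"grip":4,"dx":31.3,"dy":16,"dz":-3.6},{"grip":4,"dx":31.3,"dy":16,"dz":-3.6},{"grip":4,"dx":31.3,"dy":16,"dz":-3.6},{"grip":4,"dx":31.3,"dy":20,"dz":-3.6},{"grip":4,"dx":31.3,"dy":24.2,"dz":-3.6},{"grip":4,"dx":31.3,"dy":24.2,"dz":-3.6},{"grip":1,"dx":31.3,"dy":24.2,"dz":-3.6},{"grip":1,"dx":31.3,"dy":24.2,"dz":-3.6},{"grip":1,"dx":31.3,"dy":24.2,"dz":-3.6},{"grip":1,"dx":31.3,"dy":24.2,"dz":-3.6}]' 15
```

```text
validation failed for argument at $[0]...
```

```bash
python3 -m jog '[{"grip":4,"dx":31.3,"dy":16,"dz":-3.6,"spin":0},{"grip":4,"dx":31.3,"dy":16,"dz":-3.6,"spin":0},{"grip":4,"dx":31.3,"dy":16,"dz":-3.6,"spin":0},{"grip":4,"dx":31.3,"dy":16,"dz":-3.6,"spin":0},{"grip":4,"dx":31.3,"dy":16,"dz":-3.6,"spin":0},{"grip":4,"dx":31.3,"dy":16,"dz":-3.6,"spin":0},{"grip":4,"dx":31.3,"dy":16,"dz":-3.6,"spin":0},{"grip":4,"dx":31.3,"dy":20,"dz":-3.6,"spin":0},{"grip":4,"dx":31.3,"dy":24.2,"dz":-3.6,"spin":0},{"grip":4,"dx":31.3,"dy":24.2,"dz":-3.6,"spin":0},{"grip":1,"dx":31.3,"dy":24.2,"dz":-3.6,"spin":0},{"grip":1,"dx":31.3,"dy":24.2,"dz":-3.6,"spin":0},{"grip":1,"dx":31.3,"dy":24.2,"dz":-3.6,"spin":0},{"grip":1,"dx":31.3,"dy":24.2,"dz":-3.6,"spin":0}]' 15
```

```text
clock: 4.05
eef_pos: [476.0, 58.4, 122.7]
eef_rot: [-1.573, -0.003, 1.436]
wrist_force: [0.1, 10.7, 5.0]
finger_gap: 13.5
```

```bash
python3 -m jog '[{"grip":1,"dx":1,"dy":0,"dz":0,"spin":0},{"grip":1,"dx":2,"dy":0,"dz":0,"spin":0},{"grip":1,"dx":3,"dy":0,"dz":0,"spin":0},{"grip":1,"dx":3.7,"dy":0,"dz":0,"spin":0},{"grip":1,"dx":3.7,"dy":0,"dz":0,"spin":0},{"grip":3,"dx":3.7,"dy":0,"dz":0,"spin":0},{"grip":3,"dx":3.7,"dy":0,"dz":0,"spin":0},{"grip":3,"dx":3.7,"dy":-5,"dz":0,"spin":0},{"grip":3,"dx":3.7,"dy":-8,"dz":0,"spin":0}]' 15
python3 - <<'E'
from h import *
st(); delta([499.5,-0.4,200]); delta([499.5,-0.4,121])
c=cam("top"); save(c,"k3.png",(205,170,285,230),5)
E
```

```text
clock: 5.18
eef_pos: [480.3, 93.8, 203.3]
eef_rot: [-1.572, -0.0, 1.436]
wrist_force: [1.1, -1.0, -0.1]
finger_gap: 29.8
t 5.17 p [480.3  93.8 203.3] rot [-1.572 -0.     1.436] F [ 1.1 -1.  -0.1] gap 29.8 q [ 0.12  0.17  1.7  -0.    1.27 -1.32]
tool axes cols
 [[ 0.134  0.001 -0.991]
 [ 0.991  0.     0.134]
 [ 0.    -1.    -0.001]]
target [ 4.995e+02 -4.000e-01  2.000e+02] cm [-9.07  0.33 -3.16]
target [ 4.995e+02 -4.000e-01  1.210e+02] cm [-9.08  8.23 -3.15]
```

```bash
python3 -m jog '[{"grip":3,"dx":-9.1,"dy":0.3,"dz":-3.15,"spin":0},{"grip":3,"dx":-9.1,"dy":0.3,"dz":-3.15,"spin":0},{"grip":3,"dx":-9.1,"dy":3,"dz":-3.15,"spin":0},{"grip":3,"dx":-9.1,"dy":8.2,"dz":-3.15,"spin":0},{"grip":3,"dx":-9.1,"dy":8.2,"dz":-3.15,"spin":0},{"grip":1,"dx":-9.1,"dy":8.2,"dz":-3.15,"spin":0},{"grip":1,"dx":-9.1,"dy":8.2,"dz":-3.15,"spin":0},{"grip":1,"dx":-9.1,"dy":8.2,"dz":-3.15,"spin":0},{"grip":1,"dx":-9.1,"dy":8.2,"dz":-2.15,"spin":0},{"grip":1,"dx":-9.1,"dy":8.2,"dz":-1.15,"spin":0},{"grip":1,"dx":-9.1,"dy":8.2,"dz":-0.3,"spin":0},{"grip":1,"dx":-9.1,"dy":8.2,"dz":-0.3,"spin":0},{"grip":1,"dx":-9.1,"dy":8.2,"dz":-0.3,"spin":0}]' 20
python3 -m jog '[{"grip":3,"dx":0,"dy":0,"dz":0,"spin":0},{"grip":3,"dx":0,"dy":0,"dz":0,"spin":0},{"grip":3,"dx":0,"dy":-5,"dz":0,"spin":0},{"grip":3,"dx":0,"dy":-8,"dz":0,"spin":0},{"grip":3,"dx":15,"dy":-8,"dz":0,"spin":0},{"grip":3,"dx":15,"dy":-8,"dz":0,"spin":0},{"grip":3,"dx":15,"dy":-8,"dz":0,"spin":0},{"grip":3,"dx":15,"dy":-8,"dz":0,"spin":0}]' 20
python3 - <<'E'
from h import *
c=cam("top"); save(c,"k4.png",(205,170,285,230),6); st(); X=[.991,-.134]
delta([537.7,-7.0,210]); delta([537.7,-7,131])
E
```

```text
clock: 6.85
eef_pos: [471.7, 3.7, 121.2]
eef_rot: [-1.574, -0.001, 1.437]
wrist_force: [-1.0, 4.7, 8.9]
finger_gap: 13.2
clock: 7.85
eef_pos: [490.9, 153.0, 199.2]
eef_rot: [-1.57, 0.0, 1.439]
wrist_force: [-0.0, -0.2, 0.5]
finger_gap: 30.2
t 7.9 p [490.9 151.9 199.2] rot [-1.57   0.     1.438] F [-0.8 -0.1 -0.8] gap 30.0 q [ 0.23  0.23  1.64 -0.    1.27 -1.21]
tool axes cols
 [[ 0.133 -0.001 -0.991]
 [ 0.991 -0.     0.133]
 [-0.    -1.     0.   ]]
target [537.7  -7.  210. ] cm [-15.13  -1.07  -6.75]
target [537.7  -7.  131. ] cm [-15.12   6.83  -6.75]
```

View pics/k4.png

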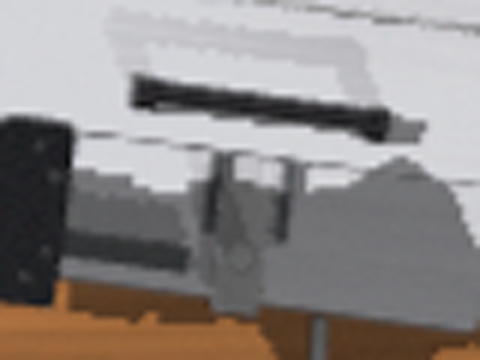

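The bolt is drawn, with its knob at (240,258) in the crop, and the keeper is to the left. Next I'll turn the jaws across the bar.

```bash
python3 -m jog '[{"grip":4,"dx":-4,"dy":-2,"dz":-3,"spin":10},{"grip":4,"dx":-7,"dy":-2,"dz":-5,"spin":20},{"grip":4,"dx":-10,"dy":-2,"dz":-6.7,"spin":30},{"grip":4,"dx":-15.1,"dy":-2,"dz":-6.75,"spin":40},{"grip":4,"dx":-15.1,"dy":-2,"dz":-6.75,"spin":50},{"grip":4,"dx":-15.1,"dy":-2,"dz":-6.75,"spin":60},{"grip":4,"dx":-15.1,"dy":-2,"dz":-6.75,"spin":70},{"grip":4,"dx":-15.1,"dy":-2,"dz":-6.75,"spin":80},{"grip":4,"dx":-15.1,"dy":-2,"dz":-6.75,"spin":90},{"grip":4,"dx":-15.1,"dy":-2,"dz":-6.75,"spin":90},{"grip":4,"dx":-15.1,"dy":-2,"dz":-6.75,"spin":90}]' 12
python3 -c "
from h import *
st(); delta([538,-7,129])"
```

```text
clock: 9.28
eef_pos: [537.5, -7.5, 219.5]
eef_rot: [-1.571, -0.0, -0.131]
wrist_force: [-0.0, -0.4, 0.3]
finger_gap: 40.1
t 9.28 p [537.5  -7.5 219.5] rot [-1.571 -0.    -0.131] F [-0.  -0.4  0.3] gap 40.1 q [-0.08  0.27  1.55 -0.    1.33  0.05]
tool axes cols
 [[ 0.991 -0.     0.131]
 [-0.131 -0.     0.991]
 [ 0.    -1.    -0.   ]]
target [538  -7 129] cm [0.04 9.05 0.06]
```

```bash
python3 -m jog '[{"grip":4,"dx":0,"dy":5,"dz":0,"spin":0},{"grip":4,"dx":0,"dy":9,"dz":0,"spin":0},{"grip":4,"dx":0,"dy":9,"dz":0,"spin":0},{"grip":0.6,"dx":0,"dy":9,"dz":0,"spin":0},{"grip":0.6,"dx":0,"dy":9,"dz":0,"spin":0},{"grip":0.6,"dx":0,"dy":9,"dz":0,"spin":0},{"grip":0.6,"dx":0,"dy":9,"dz":0,"spin":0}]' 12
python3 -m jog '[{"grip":0.6,"dx":0.4,"dy":-1.2,"dz":0,"spin":0},{"grip":0.6,"dx":0.96,"dy":-2.4,"dz":0,"spin":0},{"grip":0.6,"dx":2.33,"dy":-4.6,"dz":0,"spin":0},{"grip":0.6,"dx":4.05,"dy":-6.53,"dz":0,"spin":0},{"grip":0.6,"dx":6.09,"dy":-8.12,"dz":0,"spin":0},{"grip":0.6,"dx":8.37,"dy":-9.35,"dz":0,"spin":0},{"grip":0.6,"dx":10.82,"dy":-10.15,"dz":0,"spin":0},{"grip":0.6,"dx":13.38,"dy":-10.5,"dz":0,"spin":0},{"grip":0.6,"dx":15.97,"dy":-10.4,"dz":0,"spin":0},{"grip":0.6,"dx":18,"dy":-10,"dz":0,"spin":0},{"grip":0.6,"dx":18,"dy":-10,"dz":0,"spin":0}]' 12
python3 -c "
from h import *
st(); c=cam('side'); save(c,'s5.png',(120,100,400,310),2)"
```

```text
clock: 10.15
eef_pos: [538.9, -6.9, 130.4]
eef_rot: [-1.571, -0.004, -0.134]
wrist_force: [5.6, -0.3, 0.6]
finger_gap: 9.5
clock: 11.52
eef_pos: [717.4, -31.7, 229.9]
eef_rot: [-1.571, -0.002, -0.135]
wrist_force: [2.7, -3.0, 2.7]
finger_gap: 9.6
t 11.53 p [717.4 -31.7 229.9] rot [-1.571 -0.002 -0.135] F [ 2.7 -3.   2.7] gap 9.6 q [-0.09  0.69  0.91 -0.    1.54  0.04]
tool axes cols
 [[ 0.991  0.002  0.135]
 [-0.135 -0.001  0.991]
 [ 0.002 -1.    -0.001]]
```

View pics/s5.png

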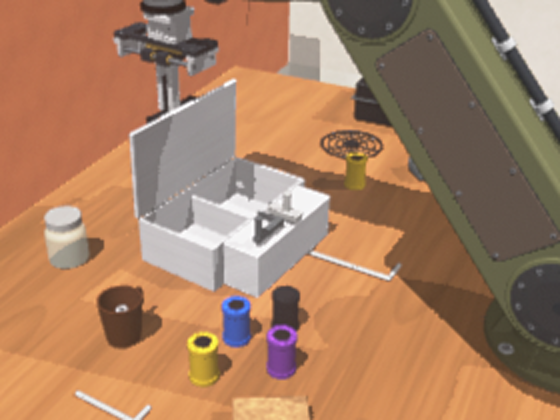

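The lid is up at about 90°, and the mug and spools are unchanged. I can only yaw the tool, so my plan for the mug is:
- Grip it by the handle and carry it upright over the left bay.
- Loosen the grip so it swings mouth-out, then lift its foot on the divider to pour.

First I'll release the bar and go above the handle.

```bash
python3 -m jog '[{"grip":2.5,"dx":0,"dy":0,"dz":0,"spin":0},{"grip":2.5,"dx":0,"dy":0,"dz":0,"spin":0},{"grip":2.5,"dx":0,"dy":-6,"dz":0,"spin":0},{"grip":2.5,"dx":0,"dy":-12,"dz":0,"spin":0},{"grip":2.5,"dx":-3,"dy":-12,"dz":5,"spin":-4},{"grip":2.5,"dx":-14.5,"dy":-12,"dz":25.5,"spin":-7.7},{"grip":2.5,"dx":-14.5,"dy":-12,"dz":25.5,"spin":-7.7},{"grip":2.5,"dx":-14.5,"dy":-12,"dz":25.5,"spin":-7.7},{"grip":2.5,"dx":-14.5,"dy":-12,"dz":25.5,"spin":-7.7},{"grip":2.5,"dx":-14.5,"dy":-12,"dz":25.5,"spin":-7.7},{"grip":2.5,"dx":-14.5,"dy":-12,"dz":25.5,"spin":-7.7},{"grip":2.5,"dx":-14.5,"dy":-5,"dz":25.5,"spin":-7.7},{"grip":2.5,"dx":-14.5,"dy":2,"dz":25.5,"spin":-7.7},{"grip":2.5,"dx":-14.5,"dy":8,"dz":25.5,"spin":-7.7},{"grip":2.5,"dx":-14.5,"dy":8,"dz":25.5,"spin":-7.7}]' 12
python3 - <<'E'
from h import *
st(); delta([608.5,240,28])
c=cam("top"); d=cam("side")
q=proj(d,(609,270,40)).round().astype(int); r=proj(c,(609,270,60)).round().astype(int);print(q,r)
f=lambda k,q:cv2.resize(k["color"][q[1]-35:q[1]+35,q[0]-35:q[0]+35],None,fx=5.6,fy=5.6,interpolation=cv2.INTER_CUBIC)
cv2.imwrite("pics/m6.png",np.hstack([f(c,r),f(d,q)])[...,::-1])
E
```

```text
clock: 13.45
eef_pos: [605.6, 239.3, 145.7]
eef_rot: [-1.573, 0.006, -0.002]
wrist_force: [-0.2, 0.3, -0.2]
finger_gap: 24.7
t 13.45 p [605.6 239.3 145.7] rot [-1.573  0.006 -0.002] F [-0.2  0.3 -0.2] gap 24.7 q [ 0.32  0.59  1.27 -0.    1.29  0.32]
tool axes cols
 [[ 1.    -0.006  0.002]
 [-0.002 -0.002  1.   ]
 [-0.006 -1.    -0.002]]
target [608.5 240.   28. ] cm [ 0.37 11.76  0.1 ]
[185 254] [153 167]
```

View pics/m6.png

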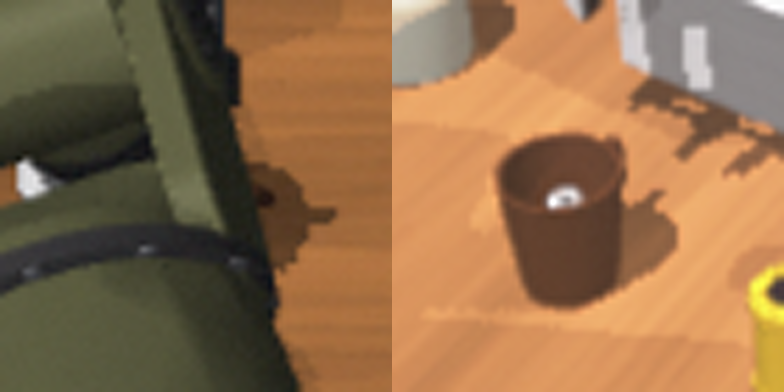

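```bash
python3 - <<'E'
from h import *
d=cam("side")
f=lambda p:((proj(d,p)-[150,219])*5.6+[392,0]).round()
for n,p in (("tip-",(593,240,138)),("tip+",(618,240,138)),("handle",(608.5,236,60)),("hbot",(608.5,236,20)),("foot",(609,292,0)),("rim",(609,292,75)),("rimL",(609,326,75))): print(n,f(p))
E
```

```text
tip- [632.  27.]
tip+ [593.  15.]
handle [623. 133.]
hbot [628. 190.]
foot [573. 276.]
rim [561. 168.]
rimL [522. 205.]
```

```bash
python3 -m jog '[{"grip":3,"dx":0.2,"dy":5,"dz":0,"spin":0},{"grip":3,"dx":0.2,"dy":9,"dz":0,"spin":0},{"grip":3,"dx":0.2,"dy":11.7,"dz":0,"spin":0},{"grip":3,"dx":0.2,"dy":11.7,"dz":0,"spin":0},{"grip":0.2,"dx":0.2,"dy":11.7,"dz":0,"spin":0},{"grip":0.2,"dx":0.2,"dy":11.7,"dz":0,"spin":0},{"grip":0.2,"dx":0.2,"dy":11.7,"dz":0,"spin":0},{"grip":0.2,"dx":0.2,"dy":11.7,"dz":0,"spin":0},{"grip":0.2,"dx":0.2,"dy":11.7,"dz":0,"spin":0}]' 40
python3 -m jog '[{"grip":0.2,"dx":0,"dy":-1,"dz":0,"spin":0},{"grip":0.2,"dx":0,"dy":-3,"dz":0,"spin":0},{"grip":0.2,"dx":0,"dy":-5,"dz":0,"spin":0},{"grip":0.2,"dx":0,"dy":-5,"dz":0,"spin":0}]' 40
python3 - <<'E'
from h import *
st()
d=cam("side")
q=proj(d,(609,270,90)).round().astype(int)
save(d,"m7.png",(q[0]-45,q[1]-45,q[0]+45,q[1]+45),5)
E
```

```text
clock: 14.72
eef_pos: [609.4, 241.4, 34.1]
eef_rot: [-1.57, -0.002, -0.0]
wrist_force: [0.2, -1.2, 7.1]
finger_gap: 8.2
clock: 15.22
eef_pos: [609.6, 241.5, 85.1]
eef_rot: [-1.57, -0.004, 0.0]
wrist_force: [-0.8, -0.1, -2.9]
finger_gap: 8.3
t 15.22 p [609.6 241.5  85.1] rot [-1.57  -0.004  0.   ] F [-0.8 -0.1 -2.9] gap 8.3 q [ 0.32  0.65  1.32 -0.    1.17  0.32]
tool axes cols
 [[ 1.     0.004 -0.   ]
 [ 0.     0.001  1.   ]
 [ 0.004 -1.     0.001]]
```

View pics/m7.png

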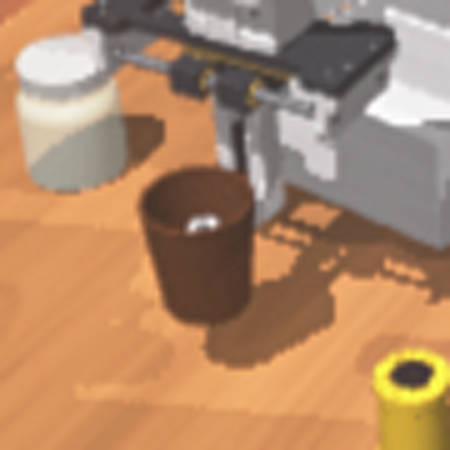

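The mug is held firmly by its handle, upright and with spacers inside. I'll carry it over the left bay.

```bash
python3 -m jog '[{"grip":0.2,"dx":0,"dy":-2,"dz":0,"spin":0},{"grip":0.2,"dx":0,"dy":-5,"dz":0,"spin":0},{"grip":0.2,"dx":0,"dy":-8,"dz":-1,"spin":0},{"grip":0.2,"dx":-0.5,"dy":-11,"dz":-3,"spin":2},{"grip":0.2,"dx":-1,"dy":-11,"dz":-6,"spin":4},{"grip":0.2,"dx":-1.5,"dy":-11,"dz":-9,"spin":6},{"grip":0.2,"dx":-2,"dy":-11,"dz":-12,"spin":7.7},{"grip":0.2,"dx":-2.5,"dy":-11,"dz":-15,"spin":7.7},{"grip":0.2,"dx":-3,"dy":-11,"dz":-18,"spin":7.7},{"grip":0.2,"dx":-3.3,"dy":-11,"dz":-20,"spin":7.7},{"grip":0.2,"dx":-3.3,"dy":-11,"dz":-20.3,"spin":7.7},{"grip":0.2,"dx":-3.3,"dy":-11,"dz":-20.3,"spin":7.7}]' 40
python3 -m jog '[{"grip":0.2,"dx":0,"dy":0,"dz":0,"spin":0},{"grip":0.2,"dx":0,"dy":0,"dz":0,"spin":0},{"grip":0.2,"dx":0,"dy":0,"dz":0,"spin":0},{"grip":0.2,"dx":0,"dy":0,"dz":0,"spin":0}]' 8
python3 - <<'E'
from h import *
st()
d=cam("side")
q=proj(d,(590,70,150)).round().astype(int)
save(d,"m8.png",(q[0]-55,q[1]-50,q[0]+55,q[1]+50),5)
E
```

```text
clock: 16.77
eef_pos: [575.7, 38.7, 192.6]
eef_rot: [-1.571, -0.0, -0.134]
wrist_force: [-0.1, -0.4, -3.4]
finger_gap: 8.2
clock: 17.27
eef_pos: [575.6, 38.3, 192.4]
eef_rot: [-1.571, 0.0, -0.134]
wrist_force: [1.1, -0.0, -3.7]
finger_gap: 8.3
t 17.27 p [575.6  38.3 192.4] rot [-1.571  0.    -0.134] F [ 1.1 -0.  -3.7] gap 8.3 q [0.   0.38 1.47 0.   1.3  0.14]
tool axes cols
 [[ 0.991 -0.     0.134]
 [-0.134  0.     0.991]
 [-0.    -1.     0.   ]]
```

View pics/m8.png

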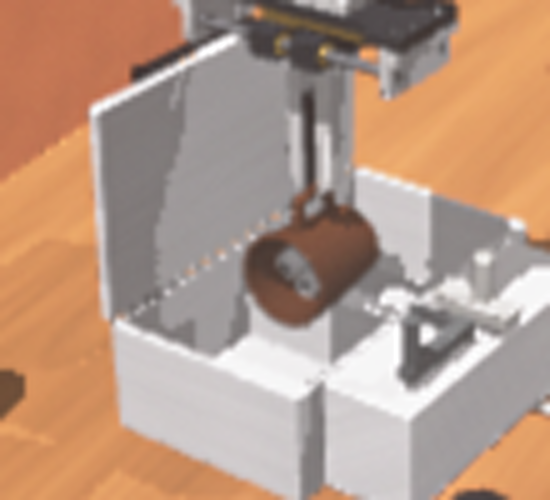

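The mug swung to about level at (315,260), handle up and mouth to the left, with the spacers still inside. Now I'll lower its foot onto the divider so the mouth dips.

```bash
python3 -m jog '[{"grip":0.2,"dx":0,"dy":1.5,"dz":-0.8,"spin":0},{"grip":0.2,"dx":0,"dy":3,"dz":-1.5,"spin":0},{"grip":0.2,"dx":0,"dy":4.9,"dz":-1.5,"spin":0},{"grip":0.2,"dx":0,"dy":5.5,"dz":-0.5,"spin":0},{"grip":0.2,"dx":0,"dy":6.2,"dz":0.4,"spin":0},{"grip":0.2,"dx":0,"dy":7.1,"dz":1.2,"spin":0},{"grip":0.2,"dx":0,"dy":8,"dz":1.9,"spin":0},{"grip":0.2,"dx":0,"dy":8.7,"dz":2.3,"spin":0},{"grip":0.2,"dx":0,"dy":9.3,"dz":2.6,"spin":0},{"grip":0.2,"dx":0,"dy":9.3,"dz":2.6,"spin":0},{"grip":0.2,"dx":0,"dy":9.3,"dz":2.6,"spin":0},{"grip":0.2,"dx":0,"dy":9.3,"dz":2.6,"spin":0}]' 8
python3 - <<'E'
from h import *
st()
d=cam("side")
q=proj(d,(590,70,100)).round().astype(int)
save(d,"m9.png",(q[0]-50,q[1]-50,q[0]+50,q[1]+50),5)
E
```

```text
clock: 18.82
eef_pos: [579.2, 63.8, 99.8]
eef_rot: [-1.571, -0.001, -0.135]
wrist_force: [0.0, 0.1, 0.2]
finger_gap: 1.6
t 18.82 p [579.2  63.8  99.8] rot [-1.571e+00 -1.000e-03 -1.350e-01] F [0.  0.1 0.2] gap 1.6 q [0.05 0.49 1.54 0.   1.11 0.18]
tool axes cols
 [[ 0.991  0.001  0.134]
 [-0.134  0.     0.991]
 [ 0.001 -1.     0.   ]]
```

View pics/m9.png

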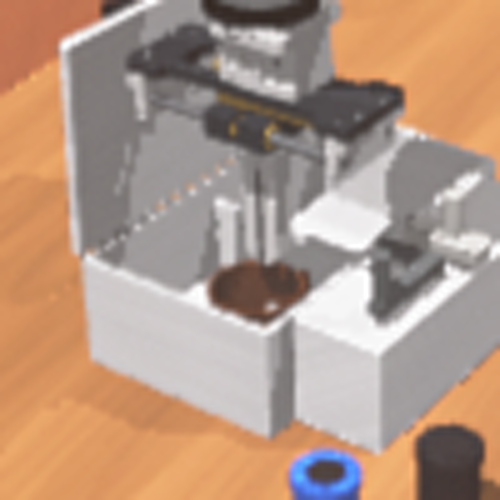

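The handle slipped out and the mug dropped into the left bay, apparently upright with rim at (260,290). I'll back off and look.

```bash
python3 -m jog '[{"grip":0.5,"dx":0,"dy":-5,"dz":0,"spin":0},{"grip":2,"dx":0,"dy":-11,"dz":0,"spin":0},{"grip":2,"dx":0,"dy":-20,"dz":-2,"spin":0},{"grip":2,"dx":-10,"dy":-22,"dz":-31,"spin":0},{"grip":2,"dx":-10,"dy":-22,"dz":-31,"spin":0},{"grip":2,"dx":-10,"dy":-22,"dz":-31,"spin":0},{"grip":2,"dx":-10,"dy":-22,"dz":-31,"spin":0},{"grip":2,"dx":-10,"dy":-22,"dz":-31,"spin":0},{"grip":2,"dx":-10,"dy":-22,"dz":-31,"spin":0}]' 8
python3 - <<'E'
from h import *
st()
c=cam("top"); d=cam("side")
f=lambda k,p,n:(lambda q:(print(q-n),cv2.resize(k["color"][q[1]-n:q[1]+n,q[0]-n:q[0]+n],(400,400),interpolation=cv2.INTER_CUBIC))[1])(proj(k,p).round().astype(int))
cv2.imwrite("pics/m10.png",np.hstack([f(c,(605,55,40),40),f(d,(590,70,60),40)])[...,::-1])
E
```

```text
clock: 20.0
eef_pos: [436.9, -232.7, 320.3]
eef_rot: [-1.572, -0.001, -0.139]
wrist_force: [0.3, 0.2, -0.4]
finger_gap: 20.0
t 20.0 p [ 436.9 -232.7  320.3] rot [-1.572e+00 -1.000e-03 -1.390e-01] F [ 0.3  0.2 -0.4] gap 20.0 q [-0.56  0.11  1.5  -0.    1.53 -0.42]
tool axes cols
 [[ 0.99   0.001  0.139]
 [-0.139 -0.001  0.99 ]
 [ 0.001 -1.    -0.001]]
[187 129]
[183 178]
```

View pics/m10.png

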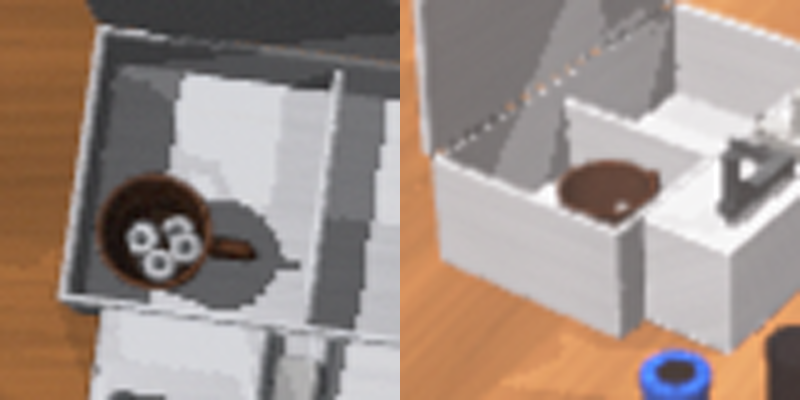

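The mug stands upright in the left bay with four spacers in it: rim centre at (155,230), handle end at (255,252). I'll locate it in the box frame.

```bash
cat >> h.py <<'E'
O=np.array([600,-15,0.]);_a=np.radians(7.7);XT=np.array([np.cos(_a),-np.sin(_a),0]);YT=np.array([np.sin(_a),np.cos(_a),0])
def box(p): p=np.array(p,float); return np.array([(p-O)@XT,(p-O)@YT,p[2]]).round(1)
def world(x,y,z): return O+x*XT+y*YT+np.array([0,0,z])
E
python3 - <<'E'
from h import *
c=cam("top"); f=lambda u,v:(187+u/5,129+v/5)
pts=[onz(c,*f(*q),79) for q in((98,225),(212,232),(155,172),(155,288))]
m=np.mean(pts,0); h=onz(c,*f(256,253),60)
print([box(p) for p in pts],"mug",box(m),"handle end",box(h),np.linalg.norm((h-m)[:2]),np.degrees(np.arctan2((h-m)[1],(h-m)[0])))
for p,z in(((63,300),85),((103,28),85),((337,72),64),((310,325),64)): print(p,box(onz(c,*f(*p),z)))
u=(h-m);u[2]=0;u/=np.linalg.norm(u); g=m+u*52; print("grip",box(g)); delta([g[0],g[1],200])
E
```

```text
[array([-32.5, 124. ,  79. ]), array([-28.6,  58.7,  79. ]), array([ 1.8, 95.5, 79. ]), array([-64.5,  86.9,  79. ])] mug [-30.9  91.3  79. ] handle end [-35.3  33.   60. ] 58.42022672118228 -101.96455458112406
(63, 300) [-78.2 137.3  85. ]
(103, 28) [ 80.2 135.3  85. ]
(337, 72) [75.6 -1.  64. ]
(310, 325) [-73.5  -3.3  64. ]
grip [-34.8  39.4  79. ]
target [570.8  28.7 200. ] cm [ 9.64 11.94 27.35]
```

```bash
python3 -m jog '[{"grip":3,"dx":9.6,"dy":6,"dz":27.3,"spin":8},{"grip":3,"dx":9.6,"dy":6,"dz":27.3,"spin":8},{"grip":3,"dx":9.6,"dy":6,"dz":27.3,"spin":8},{"grip":3,"dx":9.6,"dy":6,"dz":27.3,"spin":8},{"grip":3,"dx":9.6,"dy":6,"dz":27.3,"spin":8},{"grip":3,"dx":9.6,"dy":6,"dz":27.3,"spin":8},{"grip":3,"dx":9.6,"dy":12,"dz":27.3,"spin":8},{"grip":3,"dx":9.6,"dy":18,"dz":27.3,"spin":8},{"grip":3,"dx":9.6,"dy":20,"dz":27.3,"spin":8},{"grip":3,"dx":9.6,"dy":20,"dz":27.3,"spin":8}]' 40
python3 - <<'E'
from h import *
st(); w=world(-34.8,39.4,42); delta(w); print(box(tool()[0]))
E
```

```text
clock: 21.4
eef_pos: [569.3, 28.2, 118.4]
eef_rot: [-1.571, 0.002, -0.273]
wrist_force: [0.7, 0.6, 1.4]
finger_gap: 29.9
t 21.4 p [569.3  28.2 118.4] rot [-1.571  0.002 -0.273] F [0.7 0.6 1.4] gap 29.9 q [-0.01  0.44  1.56 -0.    1.14  0.26]
tool axes cols
 [[ 0.963 -0.003  0.27 ]
 [-0.27   0.     0.963]
 [-0.002 -1.    -0.001]]
target [570.8  28.7  42. ] cm [0.14 7.64 0.09]
[-36.2  38.7 118.4]
```

```bash
python3 -m jog '[{"grip":3,"dx":0.1,"dy":3,"dz":0.1,"spin":0},{"grip":3,"dx":0.1,"dy":5,"dz":0.1,"spin":0},{"grip":3,"dx":0.1,"dy":6.5,"dz":0.1,"spin":0},{"grip":3,"dx":0.1,"dy":7.6,"dz":0.1,"spin":0},{"grip":3,"dx":0.1,"dy":7.6,"dz":0.1,"spin":0},{"grip":0.2,"dx":0.1,"dy":7.6,"dz":0.1,"spin":0},{"grip":0.2,"dx":0.1,"dy":7.6,"dz":0.1,"spin":0},{"grip":0.2,"dx":0.1,"dy":7.6,"dz":0.1,"spin":0},{"grip":0.2,"dx":0.1,"dy":7.6,"dz":0.1,"spin":0},{"grip":0.2,"dx":0.1,"dy":7.6,"dz":0.1,"spin":0}]' 40
python3 -m jog '[{"grip":0.2,"dx":0,"dy":-3,"dz":0,"spin":0},{"grip":0.2,"dx":0,"dy":-6,"dz":0,"spin":0},{"grip":0.2,"dx":0,"dy":-9,"dz":0,"spin":0},{"grip":0.2,"dx":0,"dy":-12,"dz":0,"spin":-4},{"grip":0.2,"dx":0,"dy":-15,"dz":0,"spin":-8},{"grip":0.2,"dx":0,"dy":-15,"dz":0,"spin":-8},{"grip":0.2,"dx":0,"dy":-15,"dz":0,"spin":-8}]' 40
python3 -c "
from h import *
st();print(box(tool()[0]))"
```

```text
clock: 22.65
eef_pos: [571.6, 28.5, 43.8]
eef_rot: [-1.571, -0.001, -0.274]
wrist_force: [-1.9, -1.9, 4.1]
finger_gap: 8.2
clock: 23.52
eef_pos: [570.8, 28.5, 191.7]
eef_rot: [-1.571, 0.002, -0.136]
wrist_force: [-0.7, 0.2, -2.8]
finger_gap: 8.1
t 23.52 p [570.8  28.5 191.7] rot [-1.571  0.002 -0.136] F [-0.7  0.2 -2.8] gap 8.1 q [-0.01  0.37  1.48 -0.    1.29  0.12]
tool axes cols
 [[ 0.991 -0.002  0.136]
 [-0.136 -0.     0.991]
 [-0.002 -1.    -0.   ]]
[-34.8  39.2 191.7]
```

```bash
python3 -m jog '[{"grip":0.2,"dx":0,"dy":0,"dz":0,"spin":0},{"grip":0.2,"dx":0,"dy":0,"dz":0,"spin":0},{"grip":0.2,"dx":0,"dy":0,"dz":0,"spin":0},{"grip":0.2,"dx":0,"dy":0,"dz":0,"spin":0},{"grip":0.2,"dx":0,"dy":0,"dz":0,"spin":0}]' 8
python3 - <<'E'
from h import *
st()
d=cam("side"); hsv=cv2.cvtColor(d["color"],cv2.COLOR_RGB2HSV)
q=proj(d,(590,70,140)).astype(int); x0,y0=q[0]-45,q[1]-45
sub=d["color"][y0:q[1]+45,x0:q[0]+45].astype(int)
m=((sub[...,0]>sub[...,2]*1.6)&(sub[...,0]<150)).astype(np.uint8)
n,l,s,ce=cv2.connectedComponentsWithStats(m); i=1+np.argmax(s[1:,4]); print(s[i],ce[i]+[x0,y0])
print("TCP px",proj(d,tool()[0]))
pts=np.argwhere(l==i)[:,::-1].astype(np.float32); print(cv2.minAreaRect(pts))
save(d,"m11.png",(x0,y0,x0+90,y0+90),4)
E
```

```text
clock: 24.15
eef_pos: [571.4, 28.6, 193.5]
eef_rot: [-1.571, -0.0, -0.134]
wrist_force: [-0.3, 0.1, -2.9]
finger_gap: 8.9
t 24.15 p [571.4  28.6 193.5] rot [-1.571 -0.    -0.134] F [-0.3  0.1 -2.9] gap 8.9 q [-0.01  0.37  1.48  0.    1.29  0.12]
tool axes cols
 [[ 0.991  0.     0.134]
 [-0.134  0.     0.991]
 [ 0.    -1.     0.   ]]
[51 28 15 16 77] [234.74025974 189.94805195]
TCP px [232.70911133 179.0692121 ]
((56.9603385925293, 37.225860595703125), (17.910219192504883, 7.398975372314453), 49.76364517211914)
```

View pics/m11.png

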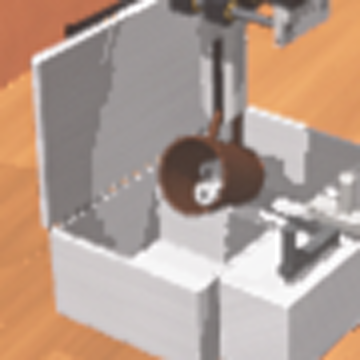

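It swung again, with the mouth at (190,180) about level and the spacers inside. This time the foot starts well over the divider and the grip is firmer.

```bash
python3 -m jog '[{"grip":0.2,"dx":0,"dy":0,"dz":-1.5,"spin":0},{"grip":0.2,"dx":0,"dy":1.5,"dz":-3.1,"spin":0},{"grip":0.2,"dx":0,"dy":2.8,"dz":-3.1,"spin":0},{"grip":0.2,"dx":0,"dy":4.2,"dz":-3.1,"spin":0},{"grip":0.2,"dx":0,"dy":4.5,"dz":-2,"spin":0},{"grip":0.2,"dx":0,"dy":4.8,"dz":-0.9,"spin":0},{"grip":0.2,"dx":0,"dy":5.3,"dz":0.1,"spin":0},{"grip":0.2,"dx":0,"dy":5.8,"dz":1.1,"spin":0},{"grip":0.2,"dx":0,"dy":6.6,"dz":2.1,"spin":0},{"grip":0.2,"dx":0,"dy":7.4,"dz":2.8,"spin":0},{"grip":0.2,"dx":0,"dy":8.5,"dz":3.6,"spin":0},{"grip":0.2,"dx":0,"dy":8.5,"dz":3.6,"spin":0},{"grip":0.2,"dx":0,"dy":8.5,"dz":3.6,"spin":0},{"grip":0.2,"dx":0,"dy":8.5,"dz":3.6,"spin":0}]' 20
python3 - <<'E'
from h import *
st()
d=cam("side")
q=proj(d,(590,70,100)).round().astype(int)
save(d,"m12.png",(q[0]-45,q[1]-45,q[0]+45,q[1]+45),4)
E
```

```text
clock: 25.95
eef_pos: [576.3, 64.1, 108.7]
eef_rot: [-1.571, -0.0, -0.135]
wrist_force: [0.1, 4.6, -0.1]
finger_gap: 8.3
t 25.95 p [576.3  64.1 108.7] rot [-1.571 -0.    -0.135] F [ 0.1  4.6 -0.1] gap 8.3 q [0.05 0.47 1.54 0.   1.13 0.18]
tool axes cols
 [[ 0.991  0.     0.134]
 [-0.134  0.     0.991]
 [ 0.    -1.     0.   ]]
```

View pics/m12.png

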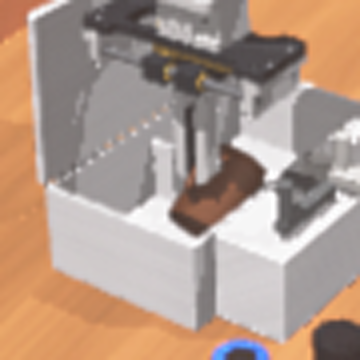

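The mug is tipped about 35° mouth-down in the bay. I'll give it a little shake, lift it and read the weight.

```bash
python3 -m jog '[{"grip":0.2,"dx":0,"dy":-0.5,"dz":0.8,"spin":0},{"grip":0.2,"dx":0,"dy":-0.5,"dz":-0.2,"spin":0},{"grip":0.2,"dx":0,"dy":-0.5,"dz":0.8,"spin":0},{"grip":0.2,"dx":0,"dy":-0.5,"dz":-0.2,"spin":0},{"grip":0.2,"dx":0,"dy":-0.5,"dz":0.8,"spin":0},{"grip":0.2,"dx":0,"dy":-1,"dz":0,"spin":0},{"grip":0.2,"dx":0,"dy":-4,"dz":0,"spin":0},{"grip":0.2,"dx":0,"dy":-8,"dz":0,"spin":0},{"grip":0.2,"dx":0,"dy":-12,"dz":0,"spin":0},{"grip":0.2,"dx":0,"dy":-12,"dz":0,"spin":0},{"grip":0.2,"dx":0,"dy":-12,"dz":0,"spin":0}]' 20
python3 - <<'E'
from h import *
st(); print(box(tool()[0]))
d=cam("side"); c=cam("top")
f=lambda k,p,n:(lambda q:(print(q-n),cv2.resize(k["color"][q[1]-n:q[1]+n,q[0]-n:q[0]+n],(400,400),interpolation=cv2.INTER_CUBIC))[1])(proj(k,p).round().astype(int))
cv2.imwrite("pics/m13.png",np.hstack([f(c,(605,55,40),40),f(d,(590,60,130),50)])[...,::-1])
E
```

```text
clock: 27.38
eef_pos: [575.8, 64.0, 227.5]
eef_rot: [-1.571, 0.001, -0.134]
wrist_force: [1.0, -1.1, -1.8]
finger_gap: 8.4
t 27.38 p [575.8  64.  227.5] rot [-1.571e+00  1.000e-03 -1.340e-01] F [ 1.  -1.1 -1.8] gap 8.4 q [ 0.05  0.36  1.41 -0.    1.37  0.18]
tool axes cols
 [[ 0.991 -0.001  0.134]
 [-0.134 -0.     0.991]
 [-0.001 -1.    -0.   ]]
[-34.6  75.  227.5]
[187 129]
[174 149]
```

View pics/m13.png

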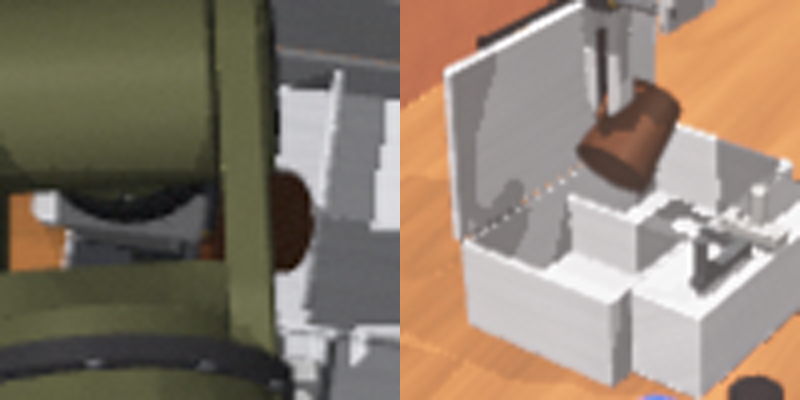

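The wrist force reads 1.8 N, which is the weight of the empty mug, and the mouth is down. Next I'll carry it over the right side, drape the rim side on the right wall from outside, and let the wall turn it upright as I lower.

```bash
python3 -m jog '[{"grip":0.2,"dx":0,"dy":0,"dz":-4,"spin":0},{"grip":0.2,"dx":0,"dy":0,"dz":-9,"spin":0},{"grip":0.2,"dx":0,"dy":0,"dz":-14,"spin":0},{"grip":0.2,"dx":0,"dy":0,"dz":-19,"spin":0},{"grip":0.2,"dx":0,"dy":0,"dz":-23,"spin":0},{"grip":0.2,"dx":0,"dy":0,"dz":-23,"spin":0},{"grip":0.2,"dx":0,"dy":0,"dz":-23,"spin":0}]' 20
python3 -m jog '[{"grip":0.2,"dx":0,"dy":0,"dz":0,"spin":0},{"grip":0.2,"dx":0,"dy":0,"dz":0,"spin":0},{"grip":0.2,"dx":0,"dy":0,"dz":0,"spin":0},{"grip":0.2,"dx":0,"dy":0,"dz":0,"spin":0},{"grip":0.2,"dx":0,"dy":0,"dz":0,"spin":0}]' 6
python3 - <<'E'
from h import *
st(); print(box(tool()[0]))
c=cam("top");d=cam("side");save(d,"dbg_s.png");save(c,"dbg_t.png")
# brown blob in side image near TCP
q=proj(d,tool()[0]); print(q)
h=cv2.cvtColor(d["color"],cv2.COLOR_RGB2HSV); y0,x0=int(q[1])-15,int(q[0])-25
for r in h[y0:y0+45:3,x0:x0+50:3]: print(" ".join("B" if (p[0]<14 and p[1]>90 and p[2]<150) else "w" if p[1]<60 else "." for p in r))
E
```

```text
clock: 28.35
eef_pos: [545.3, -163.2, 227.7]
eef_rot: [-1.57, 0.001, -0.134]
wrist_force: [0.5, 0.2, -2.1]
finger_gap: 8.1
clock: 28.98
eef_pos: [545.4, -163.7, 228.5]
eef_rot: [-1.571, -0.0, -0.134]
wrist_force: [-0.2, -0.8, -1.8]
finger_gap: 8.8
t 28.98 p [ 545.4 -163.7  228.5] rot [-1.571 -0.    -0.134] F [-0.2 -0.8 -1.8] gap 8.8 q [-0.36  0.33  1.44 -0.    1.37 -0.22]
tool axes cols
 [[ 0.991  0.     0.134]
 [-0.134 -0.     0.991]
 [ 0.    -1.    -0.   ]]
[ -34.2 -154.6  228.5]
[264.01755054 149.87709672]
. . . . . . . w w w w w w w w w w
. . . . . . . w w w w w w w w w w
. . . . . . . w w w w . . . w w w
. . . . . . . w w w w . . . . . .
. . . . . . . w w w w . . . . . .
. . . . . . . w B w . . . . . . .
. . . . . . . . . w . . . . . . .
. . . . . . . B . B . . . . . . .
. . . . . B B B B B B . . . . . .
. . . . B B B B B B B B . . . . .
. . . . B B B B B B B B . . . . .
. . . . B B B B B B B . . . . B B
. . . . . B B B B B . . . . B B .
. . . . . . B B . . . . . . B B .
. . . . . . . . . . . . . . . B B
```

```bash
python3 -m jog '[{"grip":0.2,"dx":0,"dy":2.5,"dz":0,"spin":0},{"grip":0.2,"dx":0,"dy":4.7,"dz":0,"spin":0},{"grip":0.2,"dx":0,"dy":5.6,"dz":-0.3,"spin":0},{"grip":0.2,"dx":0,"dy":6.3,"dz":-2.2,"spin":0},{"grip":0.2,"dx":0,"dy":6.9,"dz":-3.3,"spin":0},{"grip":0.2,"dx":0,"dy":7.5,"dz":-4.2,"spin":0},{"grip":0.2,"dx":0,"dy":8.4,"dz":-5,"spin":0},{"grip":0.2,"dx":0,"dy":9.2,"dz":-5.7,"spin":0},{"grip":0.2,"dx":0,"dy":10.2,"dz":-6.3,"spin":0},{"grip":0.2,"dx":0,"dy":11.3,"dz":-6.8,"spin":0},{"grip":0.2,"dx":0,"dy":12.4,"dz":-7.1,"spin":0},{"grip":0.2,"dx":0,"dy":13.5,"dz":-7.3,"spin":0},{"grip":0.2,"dx":0,"dy":15.1,"dz":-7.4,"spin":0},{"grip":0.2,"dx":0,"dy":15.1,"dz":-7.5,"spin":0}]' 12
python3 - <<'E'
from h import *
st(); print(box(tool()[0]))
c=cam("top");d=cam("side")
f=lambda k,p,n:(lambda q:(print(q-n),cv2.resize(k["color"][q[1]-n:q[1]+n,q[0]-n:q[0]+n],(400,400),interpolation=cv2.INTER_CUBIC))[1])(proj(k,p).round().astype(int))
cv2.imwrite("pics/m14.png",np.hstack([f(c,(545,-200,40),40),f(d,(545,-210,80),40)])[...,::-1])
E
```

```text
clock: 30.82
eef_pos: [534.7, -237.6, 75.8]
eef_rot: [-1.57, 0.003, -0.134]
wrist_force: [0.3, 0.2, -2.7]
finger_gap: 8.6
t 30.82 p [ 534.7 -237.6   75.8] rot [-1.57   0.003 -0.134] F [ 0.3  0.2 -2.7] gap 8.6 q [-0.48  0.52  1.55  0.    1.07 -0.35]
tool axes cols
 [[ 0.991 -0.002  0.134]
 [-0.134  0.001  0.991]
 [-0.003 -1.     0.001]]
[ -34.9 -229.4   75.8]
[274 148]
[228 141]
```

View pics/m14.png

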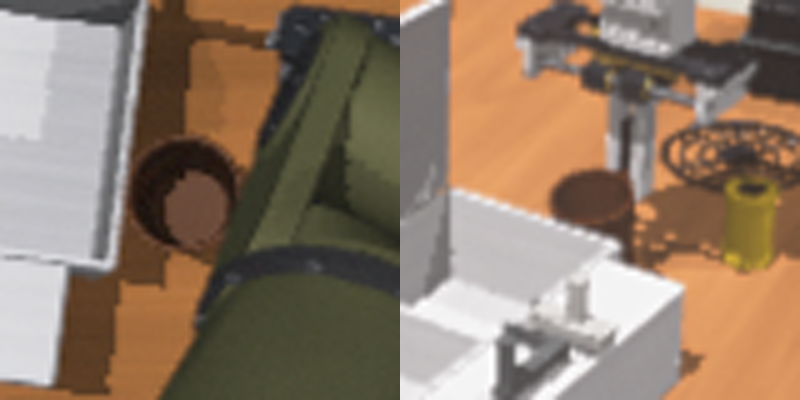

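The mug is upright and empty at (185,195) in the top crop, beside the right wall. I'll lower it slowly.

```bash
python3 -m jog '[{"grip":0.2,"dx":0,"dy":1,"dz":-0.3,"spin":0},{"grip":0.2,"dx":0,"dy":2,"dz":-0.6,"spin":0},{"grip":0.2,"dx":0,"dy":2.8,"dz":-0.6,"spin":0},{"grip":0.2,"dx":0,"dy":3.2,"dz":-0.6,"spin":0},{"grip":0.2,"dx":0,"dy":3.2,"dz":-0.6,"spin":0}]' 12
python3 -m jog '[{"grip":0.2,"dx":0,"dy":0.3,"dz":0,"spin":0},{"grip":0.2,"dx":0,"dy":0.3,"dz":0,"spin":0}]' 12
python3 -m jog '[{"grip":0.2,"dx":0,"dy":0.3,"dz":0,"spin":0},{"grip":0.2,"dx":0,"dy":0.3,"dz":0,"spin":0}]' 12
```

```text
clock: 31.55
eef_pos: [534.4, -243.7, 45.1]
eef_rot: [-1.57, 0.001, -0.134]
wrist_force: [1.2, 0.6, -0.8]
finger_gap: 8.8
clock: 31.8
eef_pos: [534.5, -243.9, 42.4]
eef_rot: [-1.571, -0.0, -0.134]
wrist_force: [-0.5, 0.2, -0.1]
finger_gap: 8.6
clock: 32.05
eef_pos: [534.9, -244.3, 39.9]
eef_rot: [-1.571, -0.001, -0.134]
wrist_force: [-0.2, -1.7, 4.3]
finger_gap: 8.8
```

```bash
python3 -m jog '[{"grip":2.5,"dx":0,"dy":0,"dz":0,"spin":0},{"grip":2.5,"dx":0,"dy":0,"dz":0,"spin":0},{"grip":2.5,"dx":0,"dy":0,"dz":0,"spin":0},{"grip":2.5,"dx":0,"dy":-4,"dz":0,"spin":0},{"grip":2.5,"dx":0,"dy":-9,"dz":0,"spin":0},{"grip":2.5,"dx":0,"dy":-15,"dz":0,"spin":0},{"grip":7,"dx":-8,"dy":-21,"dz":10,"spin":0},{"grip":7,"dx":-13,"dy":-24,"dz":23,"spin":0},{"grip":7,"dx":-13,"dy":-24,"dz":23,"spin":0},{"grip":7,"dx":-13,"dy":-24,"dz":23,"spin":0},{"grip":7,"dx":-13,"dy":-24,"dz":23,"spin":0}]' 20
cat >> h.py <<'E'
def spools():
    c=cam("top"); hsv=cv2.cvtColor(c["color"],cv2.COLOR_RGB2HSV)
    m=cv2.inRange(hsv,(22,150,60),(35,255,255)); m=cv2.morphologyEx(m,cv2.MORPH_CLOSE,np.ones((5,5)))
    n,l,s,ce=cv2.connectedComponentsWithStats(m); out=[]
    for i in range(1,n):
        if s[i,4]>40:
            w=onz(c,*ce[i],60); print("yellow",s[i],w.round(1),"box",box(w)); out.append(w)
    return c,out
E
python3 - <<'E'
from h import *
st(); c,o=spools(); save(c,"dbg_t.png")
d=cam("side")
for w in o:
    q=proj(d,(w[0],w[1],32)); print(q)
h=cv2.cvtColor(d["color"],cv2.COLOR_RGB2HSV); m=cv2.inRange(h,(22,150,60),(35,255,255)); n,l,s,ce=cv2.connectedComponentsWithStats(m)
print([(s[i],ce[i].round(1)) for i in range(1,n) if s[i,4]>40])
# mug: brown interior blob in top view
q=proj(c,world(-35,-177,75)).astype(int); im=c["color"]
hs=cv2.cvtColor(im,cv2.COLOR_RGB2HSV)
for r in hs[q[1]-18:q[1]+19:2,q[0]-18:q[0]+30:2]: print(" ".join("B" if (p[2]<120 and p[1]>70) else "." for p in r))
print(q)
E
```

```text
clock: 33.42
eef_pos: [435.7, 3.5, 280.6]
eef_rot: [-1.57, -0.002, -0.133]
wrist_force: [-0.1, -0.1, -0.6]
finger_gap: 68.8
t 33.42 p [435.7   3.5 280.6] rot [-1.57  -0.002 -0.133] F [-0.1 -0.1 -0.6] gap 68.8 q [-0.08 -0.01  1.72  0.    1.43  0.06]
tool axes cols
 [[ 0.991  0.002  0.132]
 [-0.132  0.     0.991]
 [ 0.002 -1.     0.   ]]
yellow [340 210  21  16 212] [ 455.6 -296.7   60. ] box [-105.4 -298.5   60. ]
yellow [130 212  21  15 186] [458.8 306.   60. ] box [-183.   299.2   60. ]
[296.56224375 186.62441881]
[222.35682804 278.25504866]
[(array([293, 177,  10,  17, 134], dtype=int32), array([297.4, 185.3])), (array([214, 266,  15,  27, 258], dtype=int32), array([220.7, 279.5]))]
. . . . . B B B B B . . . . . . . . . . . . . .
. . . . . B B B B B . . . . . . . . . . . . . .
. . . . . B B B B B . . . . . . . . . . . . . .
. . . . . B B B B B . . . . . . . . . . . . . .
. . . . . B B B B B B B B B . . . . . . . . . .
. . . . B B B B B B B B B B B . . . . . . . . .
. . . . B B B B B B B B B B B B . . . . . . . .
. . . . B B B B B B B B B B B B B B . . . . . .
. . . . B B B B B B B B B B B B B B B . . . . .
. . . . B B B B B B B B B B B B B B B B . . . .
. . . . B B B B B B B B B B B B B B B B . . . .
. . . . B B B B B B B B B B B B B B B B B . . .
. . . B B B B B B B B B B B B B B B B B B B . .
. . . B B B B B B B B B B B B B B B B B . . . .
. . . B B B B B B B B B B B B B B B B B . . . .
. . . B B B B B . B B B B B B B B B B . . . . .
. . . B B B B B . . . . B B B B B . . . . . . .
. B B B B B B B . . . . . . . . . . . . . . . .
B B B . . B B B B B B B . . . . . . . . . . . .
[310 187]
```

```bash
python3 - <<'E'
from h import *
c=cam("top"); w=onz(c,353.3,217.9,65); print(w,box(w)); d=cam("side"); print(proj(d,(w[0],w[1],32)), "obs 297.4 185.3")
delta([w[0],w[1],180]); delta([w[0],w[1],43])
E
```

```text
[ 454.16930964 -306.01831786   65.        ] [-105.5 -307.9   65. ]
[297.66948343 185.70978941] obs 297.4 185.3
target [ 454.2 -306.   180. ] cm [  5.83   9.94 -30.22]
target [ 454.2 -306.    43. ] cm [  5.82  23.64 -30.22]
```

```bash
python3 -m jog '[{"grip":6.5,"dx":5.8,"dy":10,"dz":-30.2,"spin":0},{"grip":6.5,"dx":5.8,"dy":10,"dz":-30.2,"spin":0},{"grip":6.5,"dx":5.8,"dy":10,"dz":-30.2,"spin":0},{"grip":6.5,"dx":5.8,"dy":10,"dz":-30.2,"spin":0},{"grip":6.5,"dx":5.8,"dy":10,"dz":-30.2,"spin":0},{"grip":6.5,"dx":5.8,"dy":10,"dz":-30.2,"spin":0},{"grip":6.5,"dx":5.8,"dy":10,"dz":-30.2,"spin":0},{"grip":6.5,"dx":5.8,"dy":15,"dz":-30.2,"spin":0},{"grip":6.5,"dx":5.8,"dy":20,"dz":-30.2,"spin":0},{"grip":6.5,"dx":5.8,"dy":23.6,"dz":-30.2,"spin":0},{"grip":6.5,"dx":5.8,"dy":23.6,"dz":-30.2,"spin":0},{"grip":3,"dx":5.8,"dy":23.6,"dz":-30.2,"spin":0},{"grip":3,"dx":5.8,"dy":23.6,"dz":-30.2,"spin":0},{"grip":3,"dx":5.8,"dy":23.6,"dz":-30.2,"spin":0},{"grip":3,"dx":5.8,"dy":23.6,"dz":-30.2,"spin":0},{"grip":3,"dx":5.8,"dy":18,"dz":-30.2,"spin":0},{"grip":3,"dx":5.8,"dy":13,"dz":-30.2,"spin":0},{"grip":3,"dx":5.8,"dy":8,"dz":-30.2,"spin":0},{"grip":3,"dx":5.8,"dy":8,"dz":-30.2,"spin":0}]' 20
python3 -c "
from h import *
st();print(box(tool()[0]));delta(world(-25,-100,200));delta(world(-25,-100,52))"
```

```text
clock: 36.0
eef_pos: [454.6, -306.5, 203.7]
eef_rot: [-1.574, -0.006, -0.134]
wrist_force: [0.0, -0.4, -1.4]
finger_gap: 43.5
t 36.0 p [ 454.6 -306.5  203.7] rot [-1.574 -0.006 -0.134] F [ 0.  -0.4 -1.4] gap 43.5 q [-0.66  0.3   1.54 -0.    1.29 -0.53]
tool axes cols
 [[ 0.991  0.006  0.134]
 [-0.134 -0.004  0.991]
 [ 0.006 -1.    -0.004]]
[-105.1 -308.4  203.7]
target [ 561.8 -110.7  200. ] cm [ 8.    0.34 20.84]
target [ 561.8 -110.7   52. ] cm [ 7.91 15.14 20.89]
```

```bash
python3 -m jog '[{"grip":3,"dx":8,"dy":-1,"dz":20.8,"spin":0},{"grip":3,"dx":8,"dy":-1,"dz":20.8,"spin":0},{"grip":3,"dx":8,"dy":-1,"dz":20.8,"spin":0},{"grip":3,"dx":8,"dy":-1,"dz":20.8,"spin":0},{"grip":3,"dx":8,"dy":-1,"dz":20.8,"spin":0},{"grip":3,"dx":8,"dy":4,"dz":20.8,"spin":0},{"grip":3,"dx":8,"dy":9,"dz":20.8,"spin":0},{"grip":3,"dx":8,"dy":13,"dz":20.8,"spin":0},{"grip":3,"dx":8,"dy":15.2,"dz":20.8,"spin":0},{"grip":3,"dx":8,"dy":15.2,"dz":20.8,"spin":0},{"grip":6,"dx":8,"dy":15.2,"dz":20.8,"spin":0},{"grip":6,"dx":8,"dy":15.2,"dz":20.8,"spin":0},{"grip":6,"dx":8,"dy":15.2,"dz":20.8,"spin":0},{"grip":6,"dx":8,"dy":8,"dz":20.8,"spin":0},{"grip":6,"dx":8,"dy":0,"dz":20.8,"spin":0},{"grip":6,"dx":8,"dy":-2,"dz":20.8,"spin":0}]' 20
python3 - <<'E'
from h import *
st(); c,o=spools()
w=onz(c,137.5,218.8,65); print(w); print("use top-left edge circle centre: x0+7.5")
delta([w[0],w[1],180]); delta([w[0],w[1],43])
E
```

```text
clock: 38.0
eef_pos: [560.8, -110.3, 222.6]
eef_rot: [-1.571, -0.002, -0.134]
wrist_force: [0.7, -0.1, -0.7]
finger_gap: 59.8
t 38.0 p [ 560.8 -110.3  222.6] rot [-1.571 -0.002 -0.134] F [ 0.7 -0.1 -0.7] gap 59.8 q [-0.26  0.34  1.45 -0.    1.35 -0.12]
tool axes cols
 [[ 0.991  0.002  0.134]
 [-0.134 -0.001  0.991]
 [ 0.002 -1.    -0.   ]]
yellow [130 212  20  15 191] [457.9 305.9  60. ] box [-183.8  299.    60. ]
[459.20978713 312.7523937   65.        ]
use top-left edge circle centre: x0+7.5
target [459.2 312.8 180. ] cm [-15.94   4.65  40.59]
target [459.2 312.8  43. ] cm [-16.07  18.35  40.6 ]
```

```bash
python3 -m jog '[{"grip":6.5,"dx":-16,"dy":0,"dz":40.6,"spin":0},{"grip":6.5,"dx":-16,"dy":0,"dz":40.6,"spin":0},{"grip":6.5,"dx":-16,"dy":0,"dz":40.6,"spin":0},{"grip":6.5,"dx":-16,"dy":0,"dz":40.6,"spin":0},{"grip":6.5,"dx":-16,"dy":0,"dz":40.6,"spin":0},{"grip":6.5,"dx":-16,"dy":0,"dz":40.6,"spin":0},{"grip":6.5,"dx":-16,"dy":0,"dz":40.6,"spin":0},{"grip":6.5,"dx":-16,"dy":0,"dz":40.6,"spin":0},{"grip":6.5,"dx":-16,"dy":4.6,"dz":40.6,"spin":0},{"grip":6.5,"dx":-16,"dy":4.6,"dz":40.6,"spin":0}]' 20
python3 - <<'E'
from h import *
st()
d=cam("side"); h=cv2.cvtColor(d["color"],cv2.COLOR_RGB2HSV); m=cv2.inRange(h,(22,150,60),(35,255,255)); n,l,s,ce=cv2.connectedComponentsWithStats(m)
print([(s[i],ce[i].round(1)) for i in range(1,n) if s[i,4]>40],proj(d,(459.2,312.8,32)))
delta([459.2,312.8,43])
E
```

```text
clock: 39.3
eef_pos: [455.6, 312.1, 171.0]
eef_rot: [-1.574, 0.004, -0.135]
wrist_force: [-0.9, 0.6, 1.4]
finger_gap: 65.2
t 39.3 p [455.6 312.1 171. ] rot [-1.574  0.004 -0.135] F [-0.9  0.6  1.4] gap 65.2 q [ 0.53  0.35  1.56 -0.    1.24  0.67]
tool axes cols
 [[ 0.991 -0.005  0.135]
 [-0.135 -0.003  0.991]
 [-0.004 -1.    -0.003]]
[(array([249, 192,  11,   9,  55], dtype=int32), array([253.4, 196.2])), (array([214, 266,  15,  27, 260], dtype=int32), array([220.8, 279.3]))] [221.02278429 279.70112053]
target [459.2 312.8  43. ] cm [ 0.28 13.03  0.07]
```

```bash
python3 -m jog '[{"grip":6.5,"dx":0.2,"dy":5,"dz":0,"spin":0},{"grip":6.5,"dx":0.2,"dy":10,"dz":0,"spin":0},{"grip":6.5,"dx":0.2,"dy":12.7,"dz":0,"spin":0},{"grip":6.5,"dx":0.2,"dy":12.7,"dz":0,"spin":0},{"grip":3,"dx":0.2,"dy":12.7,"dz":0,"spin":0},{"grip":3,"dx":0.2,"dy":12.7,"dz":0,"spin":0},{"grip":3,"dx":0.2,"dy":12.7,"dz":0,"spin":0},{"grip":3,"dx":0.2,"dy":12.7,"dz":0,"spin":0},{"grip":3,"dx":0.2,"dy":6,"dz":0,"spin":0},{"grip":3,"dx":0.2,"dy":0,"dz":0,"spin":0},{"grip":3,"dx":0.2,"dy":-6,"dz":0,"spin":0},{"grip":3,"dx":0.2,"dy":-6,"dz":0,"spin":0}]' 20
python3 -c "
from h import *
st();print(box(tool()[0]));delta(world(-25,-45,235));delta(world(-25,-45,52))"
```

```text
clock: 40.85
eef_pos: [459.7, 314.0, 238.7]
eef_rot: [-1.565, -0.007, -0.134]
wrist_force: [-0.3, -0.2, -1.8]
finger_gap: 43.6
t 40.85 p [459.7 314.  238.7] rot [-1.565 -0.007 -0.134] F [-0.3 -0.2 -1.8] gap 43.6 q [0.53 0.29 1.47 0.   1.37 0.67]
tool axes cols
 [[ 0.991  0.008  0.134]
 [-0.134  0.005  0.991]
 [ 0.007 -1.     0.006]]
[-183.1  307.3  238.7]
target [569.2 -56.2 235. ] cm [ 15.8    0.29 -35.23]
target [569.2 -56.2  52. ] cm [ 15.67  18.59 -35.33]
```

```bash
python3 -m jog '[{"grip":3,"dx":15.7,"dy":0,"dz":-35.2,"spin":0},{"grip":3,"dx":15.7,"dy":0,"dz":-35.2,"spin":0},{"grip":3,"dx":15.7,"dy":0,"dz":-35.2,"spin":0},{"grip":3,"dx":15.7,"dy":0,"dz":-35.2,"spin":0},{"grip":3,"dx":15.7,"dy":0,"dz":-35.2,"spin":0},{"grip":3,"dx":15.7,"dy":0,"dz":-35.2,"spin":0},{"grip":3,"dx":15.7,"dy":0,"dz":-35.2,"spin":0},{"grip":3,"dx":15.7,"dy":0,"dz":-35.2,"spin":0},{"grip":3,"dx":15.7,"dy":6,"dz":-35.2,"spin":0},{"grip":3,"dx":15.7,"dy":12,"dz":-35.2,"spin":0},{"grip":3,"dx":15.7,"dy":17,"dz":-35.2,"spin":0},{"grip":3,"dx":15.7,"dy":18.7,"dz":-35.2,"spin":0},{"grip":3,"dx":15.7,"dy":18.7,"dz":-35.2,"spin":0},{"grip":6,"dx":15.7,"dy":18.7,"dz":-35.2,"spin":0},{"grip":6,"dx":15.7,"dy":18.7,"dz":-35.2,"spin":0},{"grip":6,"dx":15.7,"dy":18.7,"dz":-35.2,"spin":0},{"grip":6,"dx":15.7,"dy":12,"dz":-35.2,"spin":0},{"grip":6,"dx":15.7,"dy":5,"dz":-35.2,"spin":0},{"grip":6,"dx":15.7,"dy":-2,"dz":-35.2,"spin":0}]' 20
python3 -m jog '[{"grip":4,"dx":-10,"dy":-4,"dz":-10,"spin":0},{"grip":2.2,"dx":-12,"dy":-4,"dz":-25,"spin":0},{"grip":2.2,"dx":-12,"dy":-4,"dz":-25,"spin":0},{"grip":2.2,"dx":-12,"dy":-4,"dz":-25,"spin":0},{"grip":2.2,"dx":-12,"dy":-4,"dz":-25,"spin":0}]' 12
python3 - <<'E'
from h import *
st(); c,o=spools()
save(c,"chk15.png",(185,115,340,225),5)
p=world(0,0,0)
# expected bar now, lid angle 88
delta(world(80+38,0,260)); delta(world(80+38,0,85+143.4))
E
```

```text
clock: 43.22
eef_pos: [566.6, -56.6, 236.3]
eef_rot: [-1.571, -0.0, -0.135]
wrist_force: [0.3, 0.0, 0.3]
finger_gap: 59.9
clock: 43.85
eef_pos: [413.0, -290.4, 274.6]
eef_rot: [-1.571, -0.001, -0.136]
wrist_force: [0.6, 0.2, 0.2]
finger_gap: 22.3
t 43.85 p [ 413.  -290.4  274.6] rot [-1.571e+00 -1.000e-03 -1.360e-01] F [0.6 0.2 0.2] gap 22.3 q [-0.69  0.16  1.55 -0.    1.43 -0.55]
tool axes cols
 [[ 0.991  0.001  0.136]
 [-0.136 -0.001  0.991]
 [ 0.001 -1.    -0.001]]
yellow [258 174  33  17 309] [560.5 -80.6  60. ] box [-30.3 -70.3  60. ]
target [716.9 -30.8 260. ] cm [26.62  1.46 30.11]
target [716.9 -30.8 228.4] cm [26.61  4.62 30.12]
```

View pics/chk15.png

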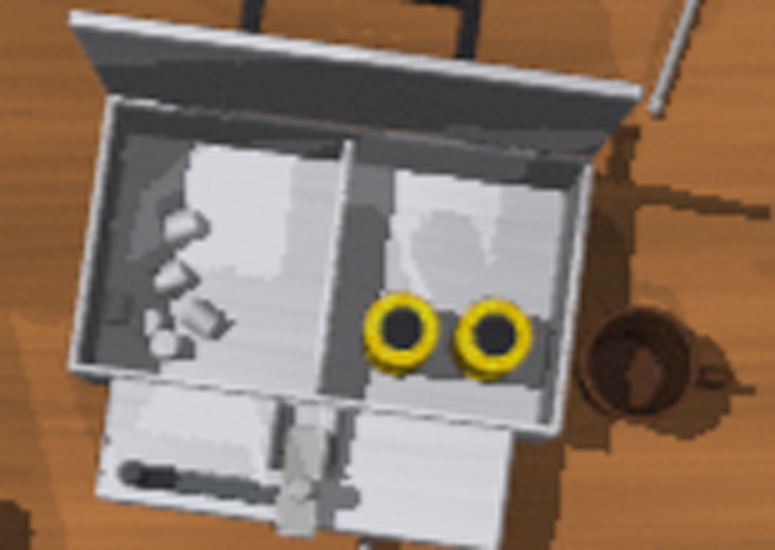

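The check shows five spacers in the left bay, both spools standing in the right bay at (402,330) and (492,338), and the mug upright and empty at (640,365). Time to fetch the bar.

```bash
python3 -m jog '[{"grip":2.2,"dx":2,"dy":-5.5,"dz":2,"spin":0},{"grip":2.2,"dx":26.6,"dy":-5.5,"dz":30.1,"spin":0},{"grip":2.2,"dx":26.6,"dy":-5.5,"dz":30.1,"spin":0},{"grip":2.2,"dx":26.6,"dy":-5.5,"dz":30.1,"spin":0},{"grip":2.2,"dx":26.6,"dy":-5.5,"dz":30.1,"spin":0},{"grip":2.2,"dx":26.6,"dy":-5.5,"dz":30.1,"spin":0},{"grip":2.2,"dx":26.6,"dy":-5.5,"dz":30.1,"spin":0},{"grip":2.2,"dx":26.6,"dy":-5.5,"dz":30.1,"spin":0},{"grip":2.2,"dx":26.6,"dy":-5.5,"dz":30.1,"spin":0},{"grip":2.2,"dx":26.6,"dy":-2.5,"dz":30.1,"spin":0},{"grip":2.2,"dx":26.6,"dy":-2.5,"dz":30.1,"spin":0}]' 12
python3 -c "
from h import *
st();print(box(tool()[0]));delta([717.4,-31.7,229])"
```

```text
clock: 45.28
eef_pos: [717.2, -26.8, 298.4]
eef_rot: [-1.571, 0.002, -0.136]
wrist_force: [0.1, -0.2, -0.7]
finger_gap: 22.2
t 45.27 p [717.2 -26.8 298.4] rot [-1.571  0.002 -0.136] F [ 0.1 -0.2 -0.7] gap 22.2 q [-0.09  0.68  0.77 -0.    1.69  0.05]
tool axes cols
 [[ 0.991 -0.002  0.136]
 [-0.136  0.     0.991]
 [-0.002 -1.    -0.   ]]
[117.7   4.  298.4]
target [717.4 -31.7 229. ] cm [ 0.11  6.94 -0.48]
```

```bash
python3 -m jog '[{"grip":2.2,"dx":0.1,"dy":4,"dz":-0.4,"spin":0},{"grip":2.2,"dx":0.1,"dy":6.8,"dz":-0.4,"spin":0},{"grip":2.2,"dx":0.1,"dy":6.9,"dz":-0.4,"spin":0},{"grip":0.6,"dx":0.1,"dy":6.9,"dz":-0.4,"spin":0},{"grip":0.6,"dx":0.1,"dy":6.9,"dz":-0.4,"spin":0},{"grip":0.6,"dx":0.1,"dy":6.9,"dz":-0.4,"spin":0},{"grip":0.6,"dx":0.1,"dy":6.9,"dz":-0.4,"spin":0}]' 12
python3 -c "
from h import *
st();print(box(tool()[0]))"
```

```text
clock: 46.15
eef_pos: [719.4, -30.1, 232.2]
eef_rot: [-1.571, -0.003, -0.135]
wrist_force: [-0.6, -1.7, 5.7]
finger_gap: 9.2
t 46.15 p [719.4 -30.1 232.2] rot [-1.571 -0.003 -0.135] F [-0.6 -1.7  5.7] gap 9.2 q [-0.09  0.7   0.9  -0.    1.54  0.04]
tool axes cols
 [[ 0.991  0.003  0.134]
 [-0.134 -0.001  0.991]
 [ 0.003 -1.    -0.   ]]
[120.3   1.1 232.2]
```

```bash
python3 -m jog '[{"grip":0.6,"dx":-1,"dy":-0.2,"dz":0,"spin":0},{"grip":0.6,"dx":-2.1,"dy":-0.4,"dz":0,"spin":0},{"grip":0.6,"dx":-4.7,"dy":-0.5,"dz":0,"spin":0},{"grip":0.6,"dx":-7.2,"dy":-0.15,"dz":0,"spin":0},{"grip":0.6,"dx":-9.7,"dy":0.65,"dz":0,"spin":0},{"grip":0.6,"dx":-12,"dy":1.9,"dz":0,"spin":0},{"grip":0.6,"dx":-14.05,"dy":3.5,"dz":0,"spin":0},{"grip":0.6,"dx":-15.8,"dy":5.4,"dz":0,"spin":0},{"grip":0.6,"dx":-17.15,"dy":7.6,"dz":0,"spin":0},{"grip":0.6,"dx":-17.7,"dy":8.8,"dz":0,"spin":0},{"grip":0.6,"dx":-18.1,"dy":9.8,"dz":0,"spin":0},{"grip":0.6,"dx":-18.1,"dy":10.2,"dz":0,"spin":0},{"grip":0.6,"dx":-18.1,"dy":10.2,"dz":0,"spin":0}]' 12
python3 -c "
from h import *
st();print(box(tool()[0]))"
```

```text
clock: 47.78
eef_pos: [539.3, -5.4, 128.5]
eef_rot: [-1.571, 0.002, -0.134]
wrist_force: [-8.6, 3.3, 6.1]
finger_gap: 9.5
t 47.77 p [539.3  -5.4 128.5] rot [-1.571  0.002 -0.134] F [-8.6  3.3  6.1] gap 9.5 q [-0.08  0.36  1.65 -0.    1.13  0.06]
tool axes cols
 [[ 0.991 -0.002  0.134]
 [-0.134  0.     0.991]
 [-0.002 -1.    -0.   ]]
[-61.5   1.3 128.5]
```

```bash
python3 -m jog '[{"grip":0.6,"dx":0,"dy":0.3,"dz":0,"spin":0},{"grip":0.6,"dx":0,"dy":0.5,"dz":0,"spin":0},{"grip":0.6,"dx":0,"dy":0.5,"dz":0,"spin":0}]' 20
python3 -m jog '[{"grip":2.5,"dx":0,"dy":0,"dz":0,"spin":0},{"grip":2.5,"dx":0,"dy":0,"dz":0,"spin":0},{"grip":2.5,"dx":0,"dy":-4,"dz":0,"spin":0},{"grip":2.5,"dx":0,"dy":-8,"dz":0,"spin":0},{"grip":2.5,"dx":-3,"dy":-10,"dz":0,"spin":-10},{"grip":3,"dx":-6,"dy":-10,"dz":0,"spin":-20},{"grip":3,"dx":-6.8,"dy":-10,"dz":0,"spin":-30},{"grip":3,"dx":-6.8,"dy":-10,"dz":0,"spin":-40},{"grip":3,"dx":-6.8,"dy":-10,"dz":0,"spin":-50},{"grip":3,"dx":-6.8,"dy":-10,"dz":0,"spin":-60},{"grip":3,"dx":-6.8,"dy":-10,"dz":0,"spin":-70},{"grip":3,"dx":-6.8,"dy":-10,"dz":0,"spin":-80},{"grip":3,"dx":-6.8,"dy":-10,"dz":0,"spin":-90},{"grip":3,"dx":-6.8,"dy":-10,"dz":0,"spin":-90}]' 12
python3 -c "
from h import *
st();print(box(tool()[0]));delta([471.7,3.7,200]);delta([471.7,3.7,121])"
```

```text
clock: 48.15
eef_pos: [539.3, -5.6, 125.1]
eef_rot: [-1.571, 0.001, -0.134]
wrist_force: [-17.1, 2.9, 25.3]
finger_gap: 9.3
clock: 49.9
eef_pos: [472.3, 3.5, 223.0]
eef_rot: [-1.571, 0.0, 1.435]
wrist_force: [0.5, -0.3, 0.1]
finger_gap: 29.9
t 49.9 p [472.3   3.5 223. ] rot [-1.571  0.     1.435] F [ 0.5 -0.3  0.1] gap 29.9 q [-0.07  0.12  1.72 -0.    1.31 -1.51]
tool axes cols
 [[ 0.135  0.    -0.991]
 [ 0.991 -0.     0.135]
 [-0.    -1.    -0.   ]]
[-129.     1.2  223. ]
target [471.7   3.7 200. ] cm [0.01 2.3  0.07]
target [471.7   3.7 121. ] cm [ 0.02 10.2   0.07]
```

```bash
python3 -m jog '[{"grip":3,"dx":0,"dy":5,"dz":0,"spin":0},{"grip":3,"dx":0,"dy":10.2,"dz":0,"spin":0},{"grip":3,"dx":0,"dy":10.2,"dz":0,"spin":0},{"grip":1,"dx":0,"dy":10.2,"dz":0,"spin":0},{"grip":1,"dx":0,"dy":10.2,"dz":0,"spin":0},{"grip":1,"dx":0,"dy":10.2,"dz":0,"spin":0},{"grip":1,"dx":0,"dy":10.2,"dz":0,"spin":0},{"grip":1,"dx":0,"dy":10.2,"dz":-1,"spin":0},{"grip":1,"dx":0,"dy":10.2,"dz":-2,"spin":0},{"grip":1,"dx":0,"dy":10.2,"dz":-2.8,"spin":0},{"grip":1,"dx":0,"dy":10.2,"dz":-3.2,"spin":0},{"grip":1,"dx":0,"dy":10.2,"dz":-3.2,"spin":0},{"grip":1,"dx":0,"dy":10.2,"dz":-3.2,"spin":0}]' 20
python3 -c "
from h import *
st();print(box(tool()[0]))"
```

```text
clock: 51.52
eef_pos: [503.3, -0.7, 122.5]
eef_rot: [-1.57, 0.0, 1.436]
wrist_force: [-11.4, 0.1, 11.0]
finger_gap: 13.5
t 51.52 p [503.3  -0.7 122.5] rot [-1.57   0.     1.436] F [-11.4   0.1  11. ] gap 13.5 q [-0.07  0.3   1.75 -0.    1.09 -1.51]
tool axes cols
 [[ 0.134 -0.001 -0.991]
 [ 0.991 -0.     0.134]
 [-0.    -1.     0.001]]
[-97.7   1.2 122.5]
```

The bolt is home against its stop, with 11 N of reaction. Next is the keeper.

```bash
python3 -m jog '[{"grip":3,"dx":0,"dy":0,"dz":0,"spin":0},{"grip":3,"dx":0,"dy":0,"dz":0,"spin":0},{"grip":3,"dx":0,"dy":-4,"dz":0,"spin":0},{"grip":3,"dx":0,"dy":-8,"dz":0,"spin":0},{"grip":3,"dx":4,"dy":-8,"dz":1.5,"spin":0},{"grip":3,"dx":9.05,"dy":-8,"dz":3.55,"spin":0},{"grip":3,"dx":9.05,"dy":-8,"dz":3.55,"spin":0},{"grip":3,"dx":9.05,"dy":-8,"dz":3.55,"spin":0}]' 20
python3 -c "
from h import *
st();print(box(tool()[0]));delta([480.3,93.8,122])"
```

```text
clock: 52.52
eef_pos: [481.0, 93.5, 201.1]
eef_rot: [-1.571, 0.0, 1.437]
wrist_force: [-0.4, -0.1, -0.5]
finger_gap: 29.9
t 52.52 p [481.   93.5 201.1] rot [-1.571  0.     1.437] F [-0.4 -0.1 -0.5] gap 29.9 q [ 0.12  0.18  1.7  -0.    1.26 -1.32]
tool axes cols
 [[ 0.134  0.    -0.991]
 [ 0.991 -0.     0.134]
 [-0.    -1.    -0.   ]]
[-132.4   91.6  201.1]
target [480.3  93.8 122. ] cm [0.02 7.91 0.08]
```

```bash
python3 -m jog '[{"grip":3,"dx":0,"dy":4,"dz":0,"spin":0},{"grip":3,"dx":0,"dy":7.9,"dz":0.1,"spin":0},{"grip":3,"dx":0,"dy":7.9,"dz":0.1,"spin":0},{"grip":1,"dx":0,"dy":7.9,"dz":0.1,"spin":0},{"grip":1,"dx":0,"dy":7.9,"dz":0.1,"spin":0},{"grip":1,"dx":0,"dy":7.9,"dz":0.1,"spin":0},{"grip":1,"dx":0,"dy":7.9,"dz":0.1,"spin":0},{"grip":1,"dx":-1,"dy":7.9,"dz":0.1,"spin":0},{"grip":1,"dx":-2,"dy":7.9,"dz":0.1,"spin":0},{"grip":1,"dx":-3,"dy":7.9,"dz":0.1,"spin":0},{"grip":1,"dx":-3.7,"dy":7.9,"dz":0.1,"spin":0},{"grip":1,"dx":-4,"dy":7.9,"dz":0.1,"spin":0},{"grip":1,"dx":-4,"dy":7.9,"dz":0.1,"spin":0}]' 15
python3 -m jog '[{"grip":3,"dx":0,"dy":0,"dz":0,"spin":0},{"grip":3,"dx":0,"dy":0,"dz":0,"spin":0},{"grip":3,"dx":0,"dy":-4,"dz":0,"spin":0},{"grip":3,"dx":0,"dy":-9,"dz":0,"spin":0},{"grip":3,"dx":12,"dy":-15,"dz":4,"spin":0},{"grip":3,"dx":25,"dy":-18,"dz":9,"spin":0},{"grip":3,"dx":25,"dy":-18,"dz":9,"spin":0},{"grip":3,"dx":25,"dy":-18,"dz":9,"spin":0},{"grip":3,"dx":25,"dy":-18,"dz":9,"spin":0}]' 15
python3 - <<'E'
from h import *
st(); c=cam("top"); print("yellow left on board:"); spools()
a=cv2.resize(c["color"][110:290,100:440],None,fx=2.2,fy=2.2,interpolation=cv2.INTER_CUBIC)[:390]
b=cv2.resize(c["color"][175:220,205:285],None,fx=4.6,fy=4.6,interpolation=cv2.INTER_CUBIC)
o=np.zeros((600,748,3),np.uint8); o[:390]=a[:, :748]; o[392:392+b.shape[0],:b.shape[1]]=b
d=cam("side"); q=proj(d,(520,0,80)).astype(int); e=cv2.resize(d["color"][q[1]-35:q[1]+35,q[0]-60:q[0]+60],(370,207),interpolation=cv2.INTER_CUBIC); o[392:599,370:740]=e
cv2.imwrite("pics/fin.png",o[...,::-1])
E
```

```text
clock: 54.15
eef_pos: [475.3, 57.4, 123.5]
eef_rot: [-1.573, -0.007, 1.436]
wrist_force: [1.3, 29.8, 6.8]
finger_gap: 14.8
clock: 55.28
eef_pos: [417.9, 316.3, 302.9]
eef_rot: [-1.572, -0.001, 1.438]
wrist_force: [-0.4, -1.2, 0.4]
finger_gap: 30.1
t 55.27 p [417.9 316.3 302.9] rot [-1.572e+00 -1.000e-03  1.438e+00] F [-0.4 -1.2  0.4] gap 30.1 q [ 0.58  0.19  1.45 -0.    1.5  -0.86]
tool axes cols
 [[ 0.132  0.001 -0.991]
 [ 0.991  0.     0.132]
 [ 0.001 -1.    -0.001]]
yellow left on board:
```

I've reached the picture limit. I'll compare the latch region numerically with the first crop, where it was closed and locked, and re-check the mug and bystanders.

```bash
python3 - <<'E'
from h import *
c=cam("top"); st()
a=cv2.imread("pics/crop1.png"); cur=cv2.resize(c["color"][125:255,125:310,::-1],(a.shape[1],a.shape[0]),interpolation=cv2.INTER_CUBIC)
for n,(x0,y0,x1,y1) in {"latch":(400,270,580,410),"lid":(330,50,750,320)}.items():
    A=cv2.GaussianBlur(a,(9,9),0)[y0:y1,x0:x1];B=cv2.GaussianBlur(cur,(9,9),0)[y0:y1,x0:x1]
    D=np.abs(A.astype(int)-B).max(2); print(n,"mean diff",D.mean().round(1),"frac>60",(D>60).mean().round(3),"corr",np.corrcoef(A.ravel(),B.ravel())[0,1].round(3))
t0=cv2.resize(cv2.imread("pics/top0.png"),(512,384),interpolation=cv2.INTER_AREA); cu=c["color"][...,::-1]
for n,(x0,y0,x1,y1) in {"fan":(375,168,430,222),"hexlong":(250,225,275,280),"hexshort":(98,170,120,215)}.items():
    A=t0[y0:y1,x0:x1];B=cu[y0:y1,x0:x1]; print(n,np.corrcoef(A.ravel(),B.ravel())[0,1].round(3))
d=cam("side")
g=cv2.cvtColor(cu,cv2.COLOR_BGR2HSV); m=((g[...,2]<110)&(g[...,1]>70)).astype(np.uint8)[165:215,298:350]
for r in m[::2]: print("".join("#" if v else "." for v in r))
E
```

```text
t 55.48 p [418.8 313.7 301.6] rot [-1.571e+00  1.000e-03  1.437e+00] F [ 0.2 -0.5  0.1] gap 30.0 q [ 0.57  0.19  1.46 -0.    1.5  -0.86]
tool axes cols
 [[ 0.133 -0.    -0.991]
 [ 0.991 -0.001  0.133]
 [-0.001 -1.     0.   ]]
latch mean diff 10.4 frac>60 0.0 corr 0.999
lid mean diff 12.1 frac>60 0.0 corr 0.999
fan 0.997
hexlong 0.747
hexshort 0.994
.....##########.....................................
....###########.....................................
....###########.....................................
....##########......................................
....##########......................................
...##########.......................................
...##################...............................
...####################.............................
...#######################..........................
..############################......................
..##############################....................
..###############################...................
..################################..................
.##################################.................
.#####################################..............
.################################...................
#################################...................
###########..##################.....................
###########........#########........................
###########.........................................
.......###..........................................
....................................................
....................................................
....................................................
....................................................
```

```bash
python3 - <<'E'
from h import *
c=cam("top"); t0=cv2.resize(cv2.imread("pics/top0.png"),(512,384),interpolation=cv2.INTER_AREA)[...,::-1]
for im in(t0,c["color"]):
    h=cv2.cvtColor(np.ascontiguousarray(im),cv2.COLOR_RGB2HSV)[225:280,245:280]; m=h[...,1]<90
    yx=np.argwhere(m); print(len(yx),yx.mean(0).round(1),yx.min(0),yx.max(0))
E
```

```text
200 [29.6 12.6] [0 8] [51 26]
202 [30.  12.8] [0 8] [51 26]
```

The long hex key hasn't moved; the lower match was only shadow. Everything checks out, so I'm handing in.

```bash
python3 -c "
from cell import ticket; print(ticket.sign_off())"
```

```text
the job is handed in; nothing more can be done
None
```

The job is handed in, with about 55 s on the robot's clock. The toolbox was unlatched and opened, loaded, shut and locked again in the order you asked.

**What went wrong:** on the first pour the mug's handle slipped out of the grip and the mug dropped upright into the left bay with the spacers still in it. I took hold of it again and the second pour worked. My first guess at where the divider would meet the mug's foot had been off.

**Final checks:**
- **Latch:** in the top view, the latch and lid match the locked picture from the start (correlation 0.999). The bolt and keeper both stopped hard against their ends.
- **Left bay:** five spacers were visible in the last picture before I shut the lid. The lifted mug weighed 1.8 N, which is its empty weight.
- **Right bay:** both yellow spool cores were standing in it, and no yellow was left on the board. I saw only two at the start.
- **Mug:** it stands upright and empty on the board beside the box's right wall.
- **Bystanders:** the fan guard and short hex key match their first pictures (0.997 and 0.994). The long hex key matched poorly (0.747), but that came from shadow: a pixel check put it within half a pixel of its start.

**Not checked:** I had used up the 16 pictures, so I checked the final locked state only by image comparison and force readings. I did not look at the inside of the box again after the lid was shut.

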